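# Load the parts tray and wedge up the tip-back stand

## Task

Slide the loaded parts tray into the wooden stand from its open front, under the side rails, until it is fully home against the back wall, and let go of it. Then push the thin end of the orange wedge, flat on the bench, into the gap under the middle of the stand's front edge until that edge just lifts off its base, about 5 mm, so that the stand tips back, and finish while still gripping the wedge there, with the robot clear of the stand and tray. Keep both parts in the tray, and leave the other things on the bench alone.

Things in the scene. Friction and masses are not known exactly. Their poses are not given: they have to be found in the camera images.
- stand_nose (a point): Middle of the lower front edge (aluminium) of the wooden stand, 165 mm ahead of its hinge. Axes as the stand: +x is the way the tray slides in, z up. At rest it is 12 mm above the bench, resting on the dark fixed base. Between the base's two arms is a gap under the edge, 90 mm wide (centred), 12 mm high, 140 mm deep, over bare bench. Stand about 0.45 kg
- stand (a joint): Tip-back angle of the stand about the hinge along its rear lower edge, rad: 0 resting on the base, growing as the front edge lifts (front edge rises 1.65 mm per 0.01 rad; 5 mm is 0.030). It falls back by its weight
- bay_home (a point): Point on top of the stand's floor where the middle of the tray's underside belongs when fully home (touching the back wall, 65 mm behind it, 60 mm high). Axes as the stand. 88 mm behind the front edge, 22 mm above the bench at rest. Bay 118 mm wide, flared to 138 mm at its open front; aluminium rails over both sides, 40 to 45 mm above the floor, leave 90 mm between
- tray_handle (a point): Centre of the free part of the yellow upright handle board in the middle of the grey tray, 70 mm above the tray's underside. Board 12 mm thick along the tray's x, 50 mm wide along y, top 90 mm above the underside. Tray 130 mm long (x), 100 mm wide (y), walls 26 mm high, about 0.3 kg loaded; either end may go in first
- tray_bottom (a point): Middle of the tray's underside, axes as the tray
- wedge_grip (a point): Middle of the square grip post (22 x 22 mm, from 26 to 66 mm above the bench) on the thick end of the orange wedge; this point is 44 mm above the wedge's underside. Axes as the wedge: x points to the thin end, z up. The wedge is 120 mm long, 36 mm wide, about 0.12 kg
- wedge_tip (a point): Middle of the lower edge of the wedge's thin end, 108 mm ahead of the grip post's middle. The wedge is 4 mm high at the tip and rises evenly to 26 mm at 96 mm from the tip (13 degrees), so it begins to lift the stand when the tip is about 35 mm behind the stand's front edge, and each further 4.4 mm lifts the edge 1 mm
- bushing: Steel ring, 36 mm wide, 22 mm high, loose in one half of the tray; origin at the centre of its underside
- knob_part: Brass knob, 34 mm wide, 28 mm high, loose in the other half of the tray; origin at the centre of its underside
- glue: Bystander: white bottle with red cap, 52 mm wide, 130 mm high; origin under its centre
- jar: Bystander: glass jar with steel lid, 64 mm wide, 70 mm high; origin under its centre
- tape: Bystander: blue roll of tape, 90 mm wide, 24 mm high; origin under its centre
- offcut: Bystander: pale wood offcut 140 x 60 x 30 mm; origin under its centre
- driver: Bystander: screwdriver lying on the bench at the left side
- mallet: Bystander: hammer lying on the bench at the right side
- cup: Bystander: blue cup, 72 mm wide, 85 mm high; origin under its centre
There are look-alikes about, which are no part of the job. What is shaped like the part that bears tray_handle but pink or purple is not meant.

How it is judged:
On the way, in this order (a step that is already met when the one before it is completed fails the run):
1. the tray is fully home in the stand and let go, the stand still resting on its base (x of tray_bottom in the frame of bay_home between -0.012 and 0.004 m and y of tray_bottom in the frame of bay_home between -0.012 and 0.012 m and z of tray_bottom in the frame of bay_home between -0.004 and 0.006 m and angle between the x axis of tray_bottom and the x axis of bay_home, either way round below 0.16 rad and contact force between each of the arm, the fingers and tray below 0.1 N and value of joint stand below 0.006 rad), for 0.2 s.
2. the gripped wedge has just lifted the stand's front edge off the base (x of tray_bottom in the frame of bay_home between -0.012 and 0.004 m and y of tray_bottom in the frame of bay_home between -0.012 and 0.012 m and z of tray_bottom in the frame of bay_home between -0.004 and 0.006 m and angle between the x axis of tray_bottom and the x axis of bay_home, either way round below 0.16 rad and value of joint stand between 0.012 and 0.055 rad and contact force between wedge and stand above 0.5 N and contact force between the fingers and wedge above 2 N), for 0.2 s.
At the end, for the whole second after the job is handed in: Tray home (within 12 mm of the back, on the floor) holding both parts; stand's front edge 2 to 9 mm up on the wedge, which lies flat on the bench, within 25 mm of the middle and 0.3 rad of straight; fingers grip the wedge (over 2 N); arm off stand and tray; all at rest (all of step 2 and x of bushing in the frame of tray_bottom between -0.065 and 0.065 m and y of bushing in the frame of tray_bottom between -0.05 and 0.05 m and z of bushing in the frame of tray_bottom between -0.002 and 0.03 m and x of knob_part in the frame of tray_bottom between -0.065 and 0.065 m and y of knob_part in the frame of tray_bottom between -0.05 and 0.05 m and z of knob_part in the frame of tray_bottom between -0.002 and 0.03 m and contact force between each of the arm, the fingers and stand below 0.3 N and contact force between each of the arm, the fingers and tray below 0.3 N and y of wedge_tip in the frame of stand_nose between -0.025 and 0.025 m and x of wedge_tip in the frame of stand_nose between 0.02 and 0.12 m and angle between the x axis of wedge_tip and the x axis of stand_nose, either way round below 0.3 rad and height (world z) of wedge_tip below 0.006 m and angle between wedge_tip's own z axis and vertical below 0.09 rad and linear speed of each of tray, wedge below 0.02 m/s and velocity of joint stand between -0.05 and 0.05 rad/s); the arm keeps its last pose, push and grip.
It fails at once if a bystander (bottle, jar, tape, offcut, screwdriver, hammer, cup) is moved more than 30 mm (distance of any of glue, jar, tape, offcut, driver, mallet, cup from where it was at the start of the episode above 0.03 m).
It also fails if it takes over 67 s, if anything falls off the work surface, if the arm or the gripper's body presses on something with over 40 N, if the wrist force passes 120 N, or if a joint passes its speed limit or range.

## Robot

A 6-joint arm with a two-finger parallel gripper is mounted at the origin on the work surface. World frame = base frame: x ahead of the robot, y to its left, z up, the work surface at z = 0. Lengths are in m, angles in rad, forces in N, time in s.
With the tool pointing down it reaches from about 0.375 to 0.975 m from the base axis. Payload 3.8 kg.
Tool frame: the origin (TCP) lies at the centre of the arm's flange, where the gripper is bolted on; the fingertips stand 173 mm ahead of it and the grasp point (between the pads) lies 155 mm ahead of it (ctrl.tip_extent is the distance from the TCP to the fingertips, in m); z points along the fingers, y is the direction in which the jaws open and shut (so a half turn about z gives the same grasp; the last joint's range is limited). The gripper opens to 85 mm and grips with 20 to 120 N. Pads are 22 mm wide; open, the fingers measure 114 mm over their backs; the gripper's body (76 mm by 85 mm) begins 54 mm behind the grasp point. The pads swing forward as they close: fully open they stand 13 mm farther back than shut.
Start: joints at [1.239, 0.264, 1.604, -0, 1.274, -0.037], TCP at [0.196, 0.646, 0.405] pointing down, gripper open.
Joint ranges: [-2.63, 2.63], [-0.94, 2.18], [0.31, 2.57], [-1.31, 4.45], [0, 2.66], [-2.55, 2.55]. Speed limits (rad/s): [2.57, 2.57, 3.14, 3.14, 3.14, 3.14].

## Interface

Orientations are given as a unit quaternion [w, x, y, z].
In Python, from bench import ctrl gives the robot as it stands.
- The arm moves only by the tool apply_moves, never from a script. Its argument "increments" is a list of rows, each a list of 7 numbers: the shift along the tool's x, y, z in units of 0.8 m (1.0 is 0.8 m), then the turn, a rotation vector about the tool's x, y, z in units of pi rad (1.0 is pi rad), then the opening in per cent of the stroke, from 0 (shut) to 100 (fully open). A call has 1 to 5 rows; each row shifts and turns the commanded pose from where the row before left it, along the tool's axes as they then stand; what a row does not reach is not made up. A row lasts 1/10 s, in which the tool goes at most 50 mm and 8.59 degrees, less where a joint would pass 70% of its speed; a pose out of reach is approached as far as the arm can. A call with a number of a shift or a turn outside -1 to 1 is refused whole. A call with a gripper value outside its range is refused whole. The fingers move at their own pace and stop on an object; "newtons" is the grip in N (left out, the last holds). Time passes only in rows, so rows that do not move let the fingers close. It gives the time, the measured TCP pose, the force and the opening at its end, in the units of the state.
- ctrl.state(): the state, without advancing time (a new reading comes with each control period).
- ctrl.grab_frame(name): name is "scene" or "top" or "wrist"; returns a dict with "frame" (384x512x3 uint8, blue, green, red), "fovy" (degrees; the focal length in pixels is half the picture's height over the tangent of half this angle, whatever the lens; pixels are square), "cx", "cy" (the principal point, pixels), "eye" and "orientation" of the camera in the world; the wrist camera has in their place "hand_eye" (4x4, takes a point from camera to tool coordinates, whose origin is the TCP and whose axes are the flange's). Camera axes: x right, y up, looking along -z (the intrinsics and any distortion apply to the point x, -y, -z); pixel columns grow to the right and rows downward; lengths in m; the calibration is good to about 2 mm. A picture is of the moment at which its call begins: read the wrist's pose just before it. There is no depth.
- ctrl.sign_off(): hands the job in, once; it reports no verdict.
The state is a dict: "clock": time; "joint_positions": joint angles; "joint_vel": joint speeds; "joint_torque": joint torques, N m; "tool_pos": TCP position; "ee_rot": TCP orientation; "contact_force": force on the tool from outside, world axes, zero at the start; "ft_torque": the same for the moment, N m; "opening": finger opening in m.
Only numpy, scipy, OpenCV 4.12 (cv2) and the standard library are available. Lean on these libraries where they do the work, as an engineer would, in place of code of your own. Each camera call takes 0.05 s, during which the arm holds its last target.

## Working session

There is one attempt and no reset: what is moved stays moved. The work goes in short steps, Python scripts to look and compute and a tool call to move; the robot and the scene stay as the last step left them, time stands still between calls to the robot, and variables do not carry over. Pictures are saved under pics/ and viewed, and the job is handed in when it is done.

Besides the shell and the picture viewer there is one more tool, called after "Emit:" as name([rows], argument=value, ...), one row to a line, values as JSON. apply_moves: Moves the arm, as the interface text tells. Its arguments: {"type":"object","properties":{"increments":{"type":"array","items":{"type":"array","items":{"type":"number"}}},"newtons":{"type":"number"}},"required":["increments"]}

```bash
ls; mkdir -p pics; python3 - <<'E'
from bench import ctrl
import cv2,json
print(ctrl.state())
for n in ["scene","top","wrist"]:
    f=ctrl.grab_frame(n); cv2.imwrite(f"pics/{n}0.png",f["frame"]); print(n,{k:(v.tolist() if hasattr(v,'tolist') else v) for k,v in f.items() if k!="frame"})
E
```

```text
pics
{'clock': 0.0, 'joint_positions': array([ 1.23910352e+00,  2.64769778e-01,  1.60538872e+00,  4.26127213e-05,
        1.27365225e+00, -3.68898639e-02]), 'joint_vel': array([ 0.0002479 , -0.00125615, -0.00047231,  0.00122394, -0.00029946,
        0.00103598]), 'joint_torque': array([ 3.78982650e-04, -5.15111768e+01, -3.67323947e+01,  3.23324343e-05,
        1.30270561e-02, -5.23661618e-05]), 'tool_pos': array([0.19600052, 0.64556415, 0.40334242]), 'ee_rot': array([-2.23253418e-04,  1.46874384e-01,  9.89154530e-01, -1.08653373e-03]), 'contact_force': array([ 0.56402106, -0.73779329,  0.30182845]), 'ft_torque': array([ 0.00747407, -0.05712373, -0.00151466]), 'opening': 0.08529142575011235}
scene {'fovy': 56.503510648684326, 'cx': 260.9177105356347, 'cy': 192.2199001319613, 'eye': [1.3382063452241542, -0.3401321587754582, 0.7862213906290343], 'orientation': [0.7511671855333278, 0.350273657002926, 0.24586056248822888, 0.5026020377999947]}
top {'fovy': 55.83872558081063, 'cx': 257.38516764103656, 'cy': 200.602736593631, 'eye': [0.2836339204625191, 0.010909188939231445, 1.2804340363583169], 'orientation': [-0.7019628974864841, -0.05760695555807677, 0.07467957589615094, 0.705940854581799]}
wrist {'fovy': 70.49401338808514, 'cx': 256.92635553065253, 'cy': 192.59402558749804, 'hand_eye': [[3.429574410959323e-05, 0.9553139572368516, 0.29559303430944817, 0.07488347856592169], [0.9999999899354335, 7.930987166576676e-06, -0.0001416553221460171, -4.34627862576642e-05], [-0.0001376696509246322, 0.2955930361926074, -0.9553139473500325, 0.03135796343920605], [0.0, 0.0, 0.0, 1.0]]}
```

View pics/scene0.png

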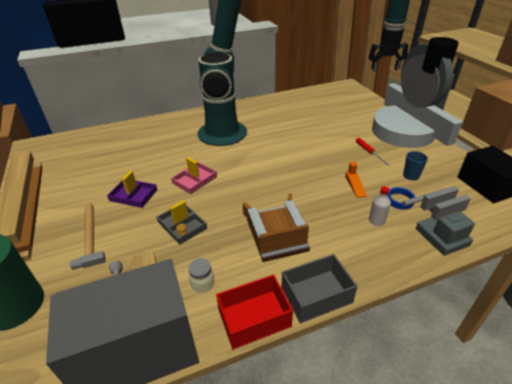

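View pics/top0.png

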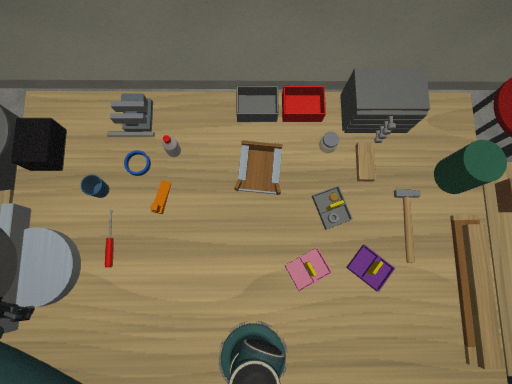

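View pics/wrist0.png

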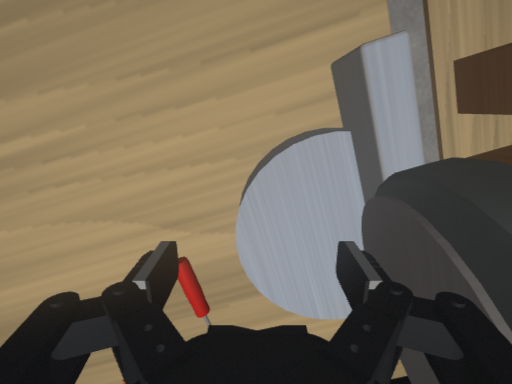

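```bash
python3 - <<'E'
import cv2
a=cv2.imread("pics/top0.png")[125:240,225:355]; b=cv2.imread("pics/scene0.png")[180:270,150:330]
cv2.imwrite("pics/z1.png",cv2.resize(a,None,fx=5,fy=5,interpolation=cv2.INTER_CUBIC)); cv2.imwrite("pics/z2.png",cv2.resize(b,None,fx=4.4,fy=4.4,interpolation=cv2.INTER_CUBIC))
E
```

```text
(no output)
```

View pics/z1.png

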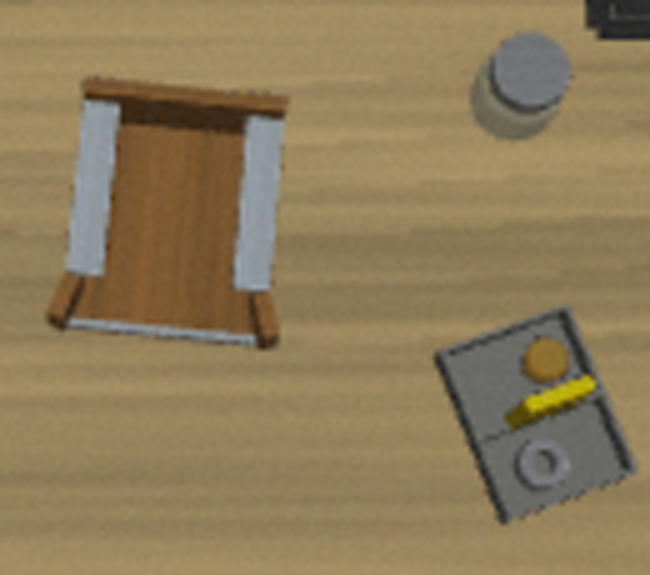

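View pics/z2.png

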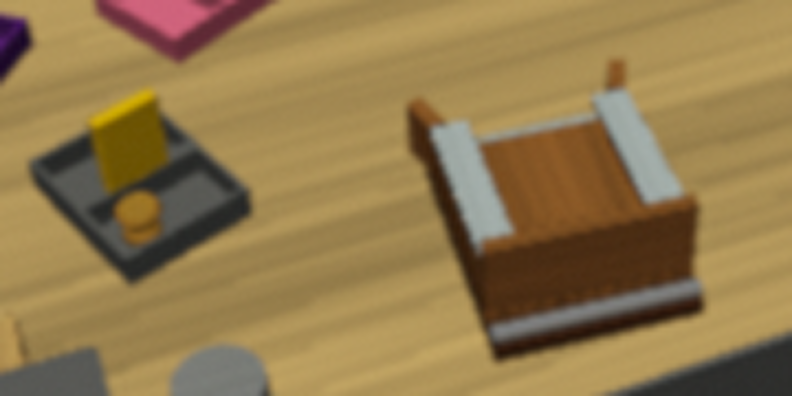

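```bash
cat > h.py <<'E'
import numpy as np,cv2
from scipy.spatial.transform import Rotation as R
from bench import ctrl
def q2R(q): return R.from_quat([q[1],q[2],q[3],q[0]]).as_matrix()
def cam(name):
    s=ctrl.state(); f=ctrl.grab_frame(name)
    T=np.eye(4)
    if name=="wrist":
        W=np.eye(4); W[:3,:3]=q2R(s["ee_rot"]); W[:3,3]=s["tool_pos"]; T=W@f["hand_eye"]
    else:
        T[:3,:3]=q2R(f["orientation"]); T[:3,3]=f["eye"]
    h=f["frame"].shape[0]; F=h/2/np.tan(np.radians(f["fovy"])/2)
    return f["frame"],(T,F,f["cx"],f["cy"])
def save(fr,cal,fn): cv2.imwrite(fn,fr); np.savez(fn.replace('.png','.npz'),T=cal[0],F=cal[1],cx=cal[2],cy=cal[3])
def load(fn):
    d=np.load(fn.replace('.png','.npz')); return cv2.imread(fn),(d['T'],float(d['F']),float(d['cx']),float(d['cy']))
def ray(cal,p):
    T,F,cx,cy=cal; d=T[:3,:3]@np.array([(p[0]-cx)/F,-(p[1]-cy)/F,-1]); return T[:3,3],d
def plane(cal,p,z):
    o,d=ray(cal,p); return o+d*(z-o[2])/d[2]
def proj(cal,P):
    T,F,cx,cy=cal; c=T[:3,:3].T@(np.asarray(P)-T[:3,3]); return np.array([cx+F*c[0]/-c[2],cy-F*c[1]/-c[2]])
E
python3 - <<'E'
from h import *
f,c=cam("top"); save(f,c,"pics/top1.png")
z=lambda u,v:(225+u/5-.4,125+v/5-.4)
for n,p in {"fl":(58,320),"fr":(258,342)}.items(): print(n,plane(c,z(*p),.017))
print("nose strip",plane(c,z(70,322),.022),plane(c,z(255,342),.022))
print("backtop",plane(c,z(85,80),.082),plane(c,z(288,97),.082))
for p in [(435,355),(570,308),(635,470),(505,522)]: print("tray",plane(c,z(*p),.026))
print("handle",plane(c,z(526,405),.09),plane(c,z(594,383),.09))
for p in [(152,208),(164,182),(158,200),(330,140),(365,160),(169,145)]: print("misc",p,plane(c,p,.0))
E
```

```text
fl [0.56695926 0.05457167 0.017     ]
fr [ 0.5505063  -0.08806848  0.017     ]
nose strip [0.56436015 0.04587618 0.022     ] [ 0.54945633 -0.0855408   0.022     ]
backtop [0.72308241 0.03410852 0.082     ] [ 0.71077037 -0.10692109  0.082     ]
tray [ 0.53881881 -0.21294906  0.026     ]
tray [ 0.57277331 -0.31096754  0.026     ]
tray [ 0.45592578 -0.35108324  0.026     ]
tray [ 0.41977022 -0.25771727  0.026     ]
handle [ 0.49140557 -0.26155026  0.09      ] [ 0.50625334 -0.30820064  0.09      ]
misc (152, 208) [0.50081986 0.35430686 0.        ]
misc (164, 182) [0.59585548 0.31564097 0.        ]
misc (158, 200) [0.52974428 0.33432902 0.        ]
misc (330, 140) [ 0.75575654 -0.29416446  0.        ]
misc (365, 160) [ 0.67801195 -0.4209188   0.        ]
misc (169, 145) [0.73591547 0.30291947 0.        ]
```

```bash
cat >> h.py <<'E'
def phi():
    M=q2R(ctrl.state()["ee_rot"]); return np.degrees(np.arctan2(M[1,1],M[0,1]))
def plan(xyz,ph,grip,n=None,step=0.04):
    s=ctrl.state(); M=q2R(s["ee_rot"]); p=np.array(s["tool_pos"])
    D=np.array(xyz)-p; dphi=(ph-phi()+180)%360-180
    if n is None: n=int(max(1,np.ceil(np.linalg.norm(D)/step),np.ceil(abs(dphi)/7.5)))
    # levelled frame
    f=np.radians(phi()); P=p.copy(); out=[]
    t=round(-dphi/n/180,4)
    for k in range(n):
        y=np.array([np.cos(f),np.sin(f),0]); z=np.array([0,0,-1.]); x=np.cross(y,z)
        want=p+D*(k+1)/n-P
        v=[round(float(want@a)/0.8,4) for a in (x,y,z)]
        P=P+0.8*(v[0]*x+v[1]*y+v[2]*z); f-=t*np.pi
        out.append([*v,0,0,t,grip])
    # tilt report
    print("n",n,"tilt",np.round(M[:,2],4),"end",np.round(P,4),round(np.degrees(f),2))
    for i in range(0,n,5): print(str(out[i:i+5]).replace(' ',''))
E
python3 -c "
from h import *
plan([.47,.33,.40],66,100)"
```

```text
n 11 tilt [-5.0e-04 -1.4e-03 -1.0e+00] end [0.47 0.33 0.4 ] 65.98
[[-0.0402,-0.0253,0.0004,0,0,np.float64(0.0036),100],[-0.0405,-0.0248,0.0005,0,0,np.float64(0.0036),100],[-0.0408,-0.0244,0.0004,0,0,np.float64(0.0036),100],[-0.041,-0.0239,0.0004,0,0,np.float64(0.0036),100],[-0.0413,-0.0234,0.0005,0,0,np.float64(0.0036),100]]
[[-0.0416,-0.023,0.0004,0,0,np.float64(0.0036),100],[-0.0418,-0.0225,0.0004,0,0,np.float64(0.0036),100],[-0.0421,-0.022,0.0005,0,0,np.float64(0.0036),100],[-0.0423,-0.0215,0.0004,0,0,np.float64(0.0036),100],[-0.0426,-0.0211,0.0004,0,0,np.float64(0.0036),100]]
[[-0.0428,-0.0206,0.0004,0,0,np.float64(0.0036),100]]
```

Emit:
apply_moves([
  [-0.042, -0.023, 0, 0, 0, 0.004, 100],
  [-0.042, -0.023, 0, 0, 0, 0.004, 100],
  [-0.042, -0.023, 0, 0, 0, 0.004, 100],
  [-0.042, -0.023, 0, 0, 0, 0.004, 100],
  [-0.042, -0.023, 0, 0, 0, 0.004, 100],
])

```text
clock: 0.7
tool_pos: [0.3274, 0.5045, 0.4045]
ee_rot: [-0.0, 0.178, 0.984, -0.0]
contact_force: [0.7, 0.7, 0.6]
opening: 0.0856
```

Emit:
apply_moves([
  [-0.042, -0.023, 0, 0, 0, 0.004, 100],
  [-0.042, -0.023, 0, 0, 0, 0.004, 100],
  [-0.042, -0.023, 0, 0, 0, 0.004, 100],
  [-0.042, -0.023, 0, 0, 0, 0.004, 100],
  [-0.042, -0.023, 0, 0, 0, 0.004, 100],
])

```text
clock: 1.2
tool_pos: [0.4488, 0.3563, 0.4046]
ee_rot: [0.0, 0.209, 0.978, -0.0]
contact_force: [0.8, 0.9, -0.3]
opening: 0.0856
```

Emit:
apply_moves([
  [-0.042, -0.023, 0, 0, 0, 0, 100],
  [0, 0, 0, 0, 0, 0, 100],
])

```text
clock: 1.4
tool_pos: [0.4734, 0.3239, 0.4046]
ee_rot: [0.001, 0.211, 0.978, -0.001]
contact_force: [-1.1, 0.8, 1.0]
opening: 0.0852
```

```bash
python3 -c "
from h import *
s=ctrl.state();print(s['tool_pos'],phi(),s['joint_vel'])
f,c=cam('wrist');save(f,c,'pics/w1.png')
plan([.44,-.28,.40],20,100)"
```

```text
[0.47343643 0.32393754 0.40455715] 65.65483846026127 [0.0580206  0.00119097 0.00063618 0.05615758 0.00525175 0.04908661]
n 16 tilt [-2.e-04 -2.e-04 -1.e+00] end [ 0.44 -0.28  0.4 ] 19.9
[[-0.0172,-0.0441,0.0004,0,0,np.float64(0.0159),100],[-0.0193,-0.0433,0.0003,0,0,np.float64(0.0159),100],[-0.0215,-0.0422,0.0004,0,0,np.float64(0.0159),100],[-0.0236,-0.0411,0.0003,0,0,np.float64(0.0159),100],[-0.0256,-0.0399,0.0004,0,0,np.float64(0.0159),100]]
[[-0.0275,-0.0385,0.0003,0,0,np.float64(0.0159),100],[-0.0294,-0.0371,0.0004,0,0,np.float64(0.0159),100],[-0.0313,-0.0356,0.0003,0,0,np.float64(0.0159),100],[-0.033,-0.034,0.0004,0,0,np.float64(0.0159),100],[-0.0346,-0.0323,0.0003,0,0,np.float64(0.0159),100]]
[[-0.0362,-0.0305,0.0004,0,0,np.float64(0.0159),100],[-0.0377,-0.0287,0.0003,0,0,np.float64(0.0159),100],[-0.0391,-0.0268,0.0004,0,0,np.float64(0.0159),100],[-0.0404,-0.0247,0.0003,0,0,np.float64(0.0159),100],[-0.0415,-0.0228,0.0004,0,0,np.float64(0.0159),100]]
[[-0.0427,-0.0206,0.0003,0,0,np.float64(0.0159),100]]
```

View pics/w1.png

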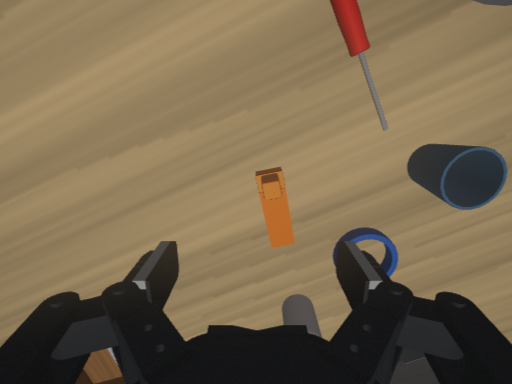

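```bash
python3 -c "
from h import *
f,c=load('pics/w1.png')
hsv=cv2.cvtColor(f,cv2.COLOR_BGR2HSV)
m=cv2.inRange(hsv,(8,190,90),(16,255,255)); m[:150]=0;m[255:]=0;m[:,:240]=0;m[:,310:]=0
print(m.sum()/255); pts=cv2.findNonZero(m)
cnt=max(cv2.findContours(m,0,2)[0],key=cv2.contourArea);print(cv2.approxPolyDP(cnt,3,True).ravel())
z=cv2.resize(f[160:255,240:310],None,fx=6,fy=6,interpolation=cv2.INTER_CUBIC);cv2.imwrite('pics/z3.png',z)
plan([.60,.0,.40],35,100)"
```

```text
1182.0
[284 188 280 190 282 196 265 200 260 192 272 246 293 242]
n 9 tilt [-2.e-04 -2.e-04 -1.e+00] end [ 0.6 -0.   0.4] 35.07
[[-0.0348,-0.0339,0.0006,0,0,np.float64(0.0189),100],[-0.0367,-0.0318,0.0007,0,0,np.float64(0.0189),100],[-0.0385,-0.0295,0.0006,0,0,np.float64(0.0189),100],[-0.0402,-0.0272,0.0006,0,0,np.float64(0.0189),100],[-0.0418,-0.0248,0.0006,0,0,np.float64(0.0189),100]]
[[-0.0431,-0.0222,0.0007,0,0,np.float64(0.0189),100],[-0.0445,-0.0197,0.0006,0,0,np.float64(0.0189),100],[-0.0454,-0.0169,0.0006,0,0,np.float64(0.0189),100],[-0.0465,-0.0143,0.0006,0,0,np.float64(0.0189),100]]
```

View pics/z3.png

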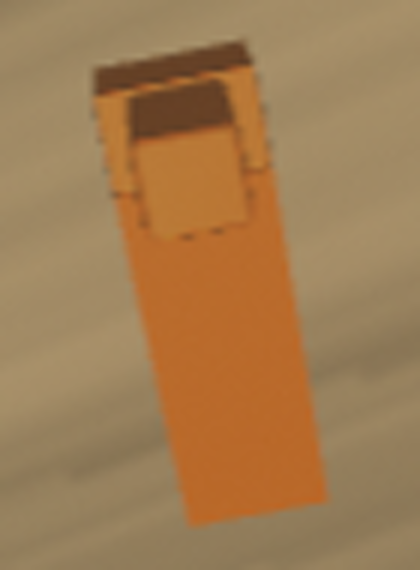

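```bash
python3 -c "
from h import *
f,c=load('pics/w1.png')
z=lambda u,v:(240+u/6-.42,160+v/6-.42)
g=plane(c,z(191,182),.066); t=plane(c,z(259,515),.004)
print(g,t,np.linalg.norm((t-g)[:2]),np.degrees(np.arctan2(*(t-g)[1::-1])))
a=plane(c,z(190,527),.004);b=plane(c,z(328,502),.004);print(a-b)
"
```

```text
[0.49619977 0.33207034 0.066     ] [0.60213258 0.30821741 0.004     ] 0.10858510016590302 -12.689677773541709
[-0.00784573 -0.03444563  0.        ]
```

Emit:
apply_moves([
  [-0.035, -0.034, 0, 0, 0, 0.019, 100],
  [-0.037, -0.032, 0, 0, 0, 0.019, 100],
  [-0.038, -0.03, 0, 0, 0, 0.019, 100],
  [-0.04, -0.027, 0, 0, 0, 0.019, 100],
  [-0.042, -0.025, 0, 0, 0, 0.019, 100],
])

```text
clock: 1.95
tool_pos: [0.5423, 0.1459, 0.4046]
ee_rot: [-0.0, 0.352, 0.936, 0.0]
contact_force: [0.4, 0.6, -0.5]
opening: 0.0858
```

Emit:
apply_moves([
  [-0.043, -0.022, 0, 0, 0, 0.019, 100],
  [-0.044, -0.02, 0, 0, 0, 0.019, 100],
  [-0.045, -0.017, 0, 0, 0, 0.019, 100],
  [-0.046, -0.014, 0, 0, 0, 0.019, 100],
  [0, 0, 0, 0, 0, 0, 100],
])

```text
clock: 2.45
tool_pos: [0.5998, -0.0, 0.4045]
ee_rot: [0.001, 0.462, 0.887, -0.0]
contact_force: [-0.2, 0.1, 0.1]
opening: 0.0856
```

```bash
python3 -c "
from h import *
s=ctrl.state();print(s['tool_pos'],phi(),s['joint_vel'])
f,c=cam('wrist');save(f,c,'pics/w2.png')
plan([.48,-.285,.35],19,100)"
```

```text
[ 5.99833191e-01 -3.91983293e-05  4.04520801e-01] 34.90987455705358 [ 5.47976571e-02 -1.79229154e-02  2.73428366e-02  5.27622834e-02
  2.13716518e-02 -1.22484582e-05]
n 8 tilt [-4.e-04  5.e-04 -1.e+00] end [ 0.48  -0.285  0.35 ] 19.03
[[-0.026,-0.041,0.0085,0,0,np.float64(0.0111),100],[-0.0274,-0.04,0.0085,0,0,np.float64(0.0111),100],[-0.0288,-0.039,0.0085,0,0,np.float64(0.0111),100],[-0.0301,-0.038,0.0085,0,0,np.float64(0.0111),100],[-0.0315,-0.037,0.0085,0,0,np.float64(0.0111),100]]
[[-0.0327,-0.0358,0.0085,0,0,np.float64(0.0111),100],[-0.0339,-0.0346,0.0085,0,0,np.float64(0.0111),100],[-0.0352,-0.0335,0.0085,0,0,np.float64(0.0111),100]]
```

View pics/w2.png

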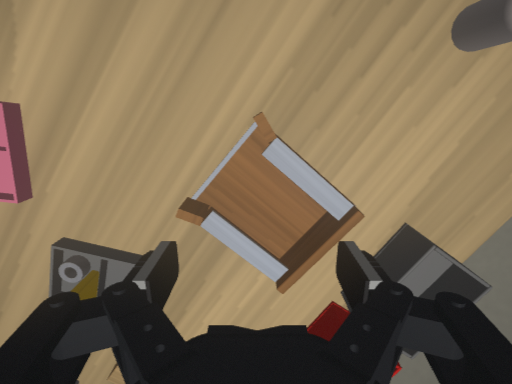

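```bash
python3 -c "
from h import *
f,c=load('pics/w2.png')
cv2.imwrite('pics/z4.png',cv2.resize(f[105:300,170:370],None,fx=3.9,fy=3.0*1.0,interpolation=cv2.INTER_CUBIC) if 0 else cv2.resize(f[105:300,170:370],None,fx=3,fy=3,interpolation=cv2.INTER_CUBIC))"
```

```text
(no output)
```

View pics/z4.png

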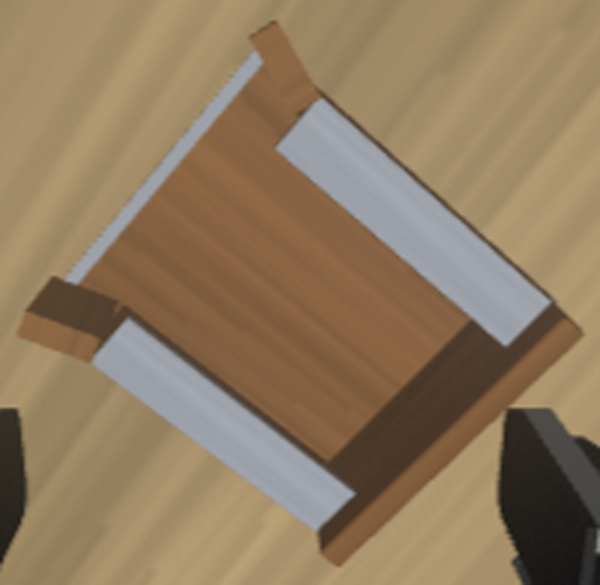

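Emit:
apply_moves([
  [-0.026, -0.041, 0.008, 0, 0, 0.011, 100],
  [-0.027, -0.04, 0.008, 0, 0, 0.011, 100],
  [-0.029, -0.039, 0.008, 0, 0, 0.011, 100],
  [-0.03, -0.038, 0.008, 0, 0, 0.011, 100],
  [-0.032, -0.037, 0.008, 0, 0, 0.011, 100],
])

```text
clock: 3.0
tool_pos: [0.5242, -0.1761, 0.3724]
ee_rot: [-0.0, 0.535, 0.845, 0.0]
contact_force: [0.2, 0.4, -0.7]
opening: 0.0852
```

Emit:
apply_moves([
  [-0.033, -0.036, 0.009, 0, 0, 0.011, 100],
  [-0.034, -0.034, 0.009, 0, 0, 0.011, 100],
  [-0.035, -0.034, 0.009, 0, 0, 0.011, 100],
  [0, 0, 0, 0, 0, 0, 100],
  [0, 0, 0, 0, 0, 0, 100],
])

```text
clock: 3.5
tool_pos: [0.4806, -0.284, 0.3507]
ee_rot: [-0.001, 0.579, 0.816, 0.001]
contact_force: [0.5, 0.4, 0.4]
opening: 0.0853
```

```bash
python3 -c "
from h import *
s=ctrl.state();print(s['tool_pos'],phi(),s['joint_vel'])
f,c=cam('wrist');save(f,c,'pics/w3.png')"
```

```text
[ 0.48056266 -0.28397325  0.35074934] 19.2955944116217 [ 0.02731384 -0.00955497 -0.00721723  0.00203781  0.00083287 -0.00160391]
```

View pics/w3.png

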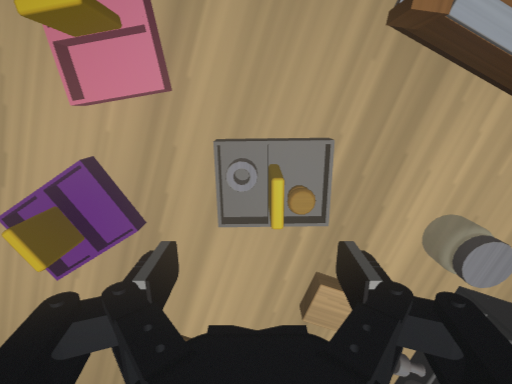

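```bash
python3 -c "
from h import *
f,c=load('pics/w2.png')
z=lambda u,v:(170+u/3-.33,105+v/3-.33)
an=lambda a,b:np.degrees(np.arctan2(*(b-a)[1::-1]))
A=[plane(c,z(*p),.067) for p in [(320,97),(276,148),(505,347),(552,300)]]
B=[plane(c,z(*p),.067) for p in [(130,318),(93,360),(320,530),(355,492)]]
print('A',np.round(A,4));print('B',np.round(B,4))
print('ang',an(A[0],A[3]),an(A[1],A[2]),an(B[0],B[3]),an(B[1],B[2]))
i1=(A[1]+B[0])/2;i2=(A[2]+B[3])/2;print('centerline',i1,i2,an(i1,i2), np.linalg.norm(A[1]-B[0]))
s1=plane(c,z(262,58),.022);s2=plane(c,z(72,282),.022);print('strip',s1,s2,(s1+s2)/2,an(s2,s1)-90)
w1=plane(c,z(474,320),.022);w2=plane(c,z(330,460),.022);print('wall',w1,w2,(w1+w2)/2,an(w2,w1)-90)
f,c=load('pics/w3.png')
cv2.imwrite('pics/z5.png',cv2.resize(f[130:235,205:345],None,fx=5,fy=5,interpolation=cv2.INTER_CUBIC))"
```

```text
A [[0.5923 0.0488 0.067 ]
 [0.5899 0.0241 0.067 ]
 [0.7129 0.0111 0.067 ]
 [0.7152 0.0374 0.067 ]]
B [[ 0.5813 -0.0654  0.067 ]
 [ 0.5787 -0.0896  0.067 ]
 [ 0.7024 -0.1019  0.067 ]
 [ 0.7035 -0.0779  0.067 ]]
ang -5.320688616220833 -6.031947875379768 -5.8140560295240675 -5.677606560954912
centerline [ 0.58560265 -0.02068485  0.067     ] [ 0.70817718 -0.03340224  0.067     ] -5.923378508160783 0.08991045653125784
strip [0.56813283 0.04602391 0.022     ] [ 0.55391183 -0.08438837  0.022     ] [ 0.56102233 -0.01918223  0.022     ] -6.223315644645808
wall [0.71536088 0.00580287 0.022     ] [ 0.70424188 -0.09104584  0.022     ] [ 0.70980138 -0.04262148  0.022     ] -6.549332955486719
```

View pics/z5.png

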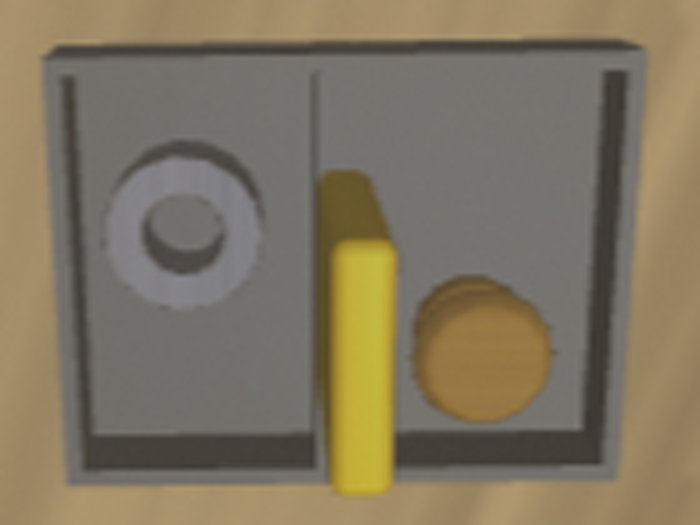

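```bash
python3 -c "
from h import *
f,c=load('pics/w3.png')
z=lambda u,v:(205+u/5-.4,130+v/5-.4)
an=lambda a,b:np.degrees(np.arctan2(*(b-a)[1::-1]))
H=[plane(c,z(*p),.09) for p in [(334,243),(394,243),(392,492),(332,492)]]
print('H',np.round(H,4),np.mean(H,0),an(H[3],H[0]),an(H[2],H[1]))
A=[plane(c,z(*p),.026) for p in [(44,57),(644,50),(614,478),(70,485)]]
print('T',np.round(A,4),np.mean(A,0),an(A[0],A[1]),an(A[3],A[2]),an(A[3],A[0])-90,an(A[2],A[1])-90,np.linalg.norm(A[0]-A[1]),np.linalg.norm(A[1]-A[2]))
"
```

```text
H [[ 0.4871 -0.263   0.09  ]
 [ 0.497  -0.2595  0.09  ]
 [ 0.5135 -0.3038  0.09  ]
 [ 0.5031 -0.3074  0.09  ]] [ 0.50016936 -0.2834123   0.09      ] 109.7484613758415 110.49280553963831
T [[ 0.4231 -0.259   0.026 ]
 [ 0.5435 -0.2153  0.026 ]
 [ 0.5774 -0.3085  0.026 ]
 [ 0.4574 -0.3525  0.026 ]] [ 0.50034094 -0.28385083  0.026     ] 19.95933838407675 20.10526666144828 20.11788797197235 19.973382775141303 0.12802736672597687 0.09916389467927204
```

```bash
python3 -c "
from h import *
plan([.500,-.2836,.230],20,100,n=5)"
```

```text
n 5 tilt [ 2.0e-04  1.2e-03 -1.0e+00] end [ 0.5    -0.2836  0.23  ] 19.99
[[-0.0016,0.0045,0.0303,0,0,np.float64(-0.0007),100],[-0.0016,0.0045,0.0302,0,0,np.float64(-0.0007),100],[-0.0016,0.0044,0.0303,0,0,np.float64(-0.0007),100],[-0.0016,0.0045,0.0303,0,0,np.float64(-0.0007),100],[-0.0017,0.0045,0.0303,0,0,np.float64(-0.0007),100]]
```

Emit:
apply_moves([
  [-0.0016, 0.0045, 0.03, 0, 0, -0.0007, 100],
  [-0.0016, 0.0045, 0.03, 0, 0, -0.0007, 100],
  [-0.0016, 0.0045, 0.03, 0, 0, -0.0007, 100],
  [-0.0016, 0.0045, 0.03, 0, 0, -0.0007, 60],
  [-0.0017, 0.0045, 0.03, 0, 0, -0.0007, 60],
])

```text
clock: 4.05
tool_pos: [0.501, -0.2829, 0.2307]
ee_rot: [0.0, 0.573, 0.82, 0.0]
contact_force: [0.7, 0.3, 0.4]
opening: 0.0589
```

Emit:
apply_moves([
  [0, 0, 0, 0, 0, 0, 50],
  [0, 0, 0, 0, 0, 0, 40],
])

```text
clock: 4.25
tool_pos: [0.5003, -0.2835, 0.2312]
ee_rot: [-0.001, 0.573, 0.819, 0.0]
contact_force: [0.5, 0.8, -0.2]
opening: 0.0347
```

```bash
python3 -c "
from h import *
s=ctrl.state();print(s['tool_pos'],phi(),s['contact_force'])
f,c=cam('wrist');save(f,c,'pics/w4.png')"
```

```text
[ 0.50025924 -0.28353193  0.23122553] 20.056339705643484 [ 0.51766492  0.83996159 -0.20108772]
```

View pics/w4.png

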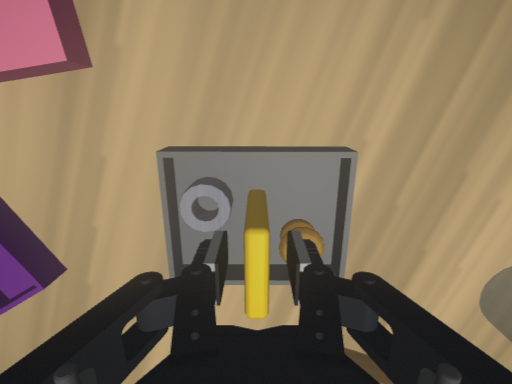

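Yellow board (257, 255) is centred between the pads (215 and 298). Closing.

Emit:
apply_moves([
  [0, 0, 0, 0, 0, 0, 20],
  [0, 0, 0, 0, 0, 0, 0],
  [0, 0, 0, 0, 0, 0, 0],
  [0, 0, 0, 0, 0, 0, 0],
], newtons=60)

```text
clock: 4.7
tool_pos: [0.5003, -0.2854, 0.2331]
ee_rot: [0.001, 0.574, 0.819, 0.0]
contact_force: [-0.8, 2.5, 7.1]
opening: 0.0115
```

Emit:
apply_moves([
  [0, 0, -0.01, 0, 0, 0, 0],
  [0, 0, -0.02, 0, 0, 0, 0],
  [0, 0, -0.02, 0, 0, 0, 0],
  [0, 0, -0.01, 0, 0, 0, 0],
  [0, 0, 0, 0, 0, 0, 0],
], newtons=60)

```text
clock: 5.2
tool_pos: [0.5004, -0.2857, 0.2817]
ee_rot: [0.002, 0.574, 0.819, 0.0]
contact_force: [0.5, -1.3, -3.9]
opening: 0.0111
```

```bash
python3 -c "
from h import *
s=ctrl.state();print(s['tool_pos'],phi(),s['contact_force'])
f,c=cam('wrist');save(f,c,'pics/w5.png')
plan([.47,-.010,.262],-5.8,0)"
```

```text
[ 0.50043497 -0.28570617  0.28171504] 19.910564993140163 [ 0.50646944 -1.31886954 -3.91741162]
n 7 tilt [ 0.0022 -0.0014 -1.    ] end [ 0.47  -0.01   0.262] -5.79
[[0.0481,0.0117,0.0033,0,0,np.float64(0.0204),0],[0.0487,0.0086,0.0033,0,0,np.float64(0.0204),0],[0.0491,0.0055,0.0033,0,0,np.float64(0.0204),0],[0.0495,0.0023,0.0033,0,0,np.float64(0.0204),0],[0.0494,-0.0008,0.0033,0,0,np.float64(0.0204),0]]
[[0.0493,-0.004,0.0033,0,0,np.float64(0.0204),0],[0.049,-0.0072,0.0033,0,0,np.float64(0.0204),0]]
```

View pics/w5.png

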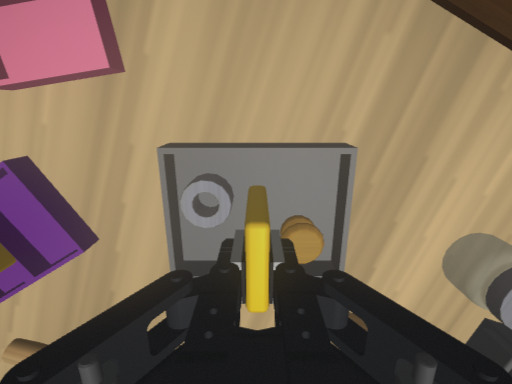

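```bash
python3 -c "
from h import *
plan([.425,-.16,.282],7,0,n=5)"
```

```text
n 5 tilt [ 0.0022 -0.0014 -1.    ] end [ 0.425 -0.16   0.282] 7.04
[[0.0359,-0.0069,-0.0004,0,0,np.float64(0.0143),0],[0.0355,-0.0086,-0.0004,0,0,np.float64(0.0143),0],[0.0351,-0.0101,-0.0003,0,0,np.float64(0.0143),0],[0.0346,-0.0117,-0.0004,0,0,np.float64(0.0143),0],[0.034,-0.0133,-0.0004,0,0,np.float64(0.0143),0]]
```

Emit:
apply_moves([
  [0.036, -0.007, 0, 0, 0, 0.0143, 0],
  [0.0355, -0.0085, 0, 0, 0, 0.0143, 0],
  [0.035, -0.01, 0, 0, 0, 0.0143, 0],
  [0.0345, -0.012, 0, 0, 0, 0.0143, 0],
  [0.034, -0.013, 0, 0, 0, 0.0143, 0],
])

```text
clock: 5.75
tool_pos: [0.4235, -0.1587, 0.2782]
ee_rot: [-0.001, 0.663, 0.749, -0.0]
contact_force: [-0.1, 0.2, -2.7]
opening: 0.0113
```

```bash
python3 -c "
from h import *
plan([.452,-.0075,.265],-5.8,0,n=5)"
```

```text
n 5 tilt [-1.5e-03  7.0e-04 -1.0e+00] end [ 0.452  -0.0075  0.265 ] -5.77
[[0.0367,0.0116,0.0033,0,0,np.float64(0.0141),0],[0.0371,0.01,0.0033,0,0,np.float64(0.0141),0],[0.0376,0.0084,0.0033,0,0,np.float64(0.0141),0],[0.0378,0.0067,0.0033,0,0,np.float64(0.0141),0],[0.0382,0.005,0.0033,0,0,np.float64(0.0141),0]]
```

Emit:
apply_moves([
  [0.0367, 0.0115, 0.0033, 0, 0, 0.0141, 0],
  [0.037, 0.01, 0.0033, 0, 0, 0.0141, 0],
  [0.0375, 0.0085, 0.0033, 0, 0, 0.0141, 0],
  [0.038, 0.0065, 0.0033, 0, 0, 0.0141, 0],
  [0.038, 0.005, 0.0033, 0, 0, 0.0141, 0],
])

```text
clock: 6.25
tool_pos: [0.4523, -0.0074, 0.2652]
ee_rot: [-0.0, 0.742, 0.671, -0.0]
contact_force: [0.1, 0.0, -4.0]
opening: 0.0111
```

Emit:
apply_moves([
  [0, 0, 0, 0, 0, 0, 0],
  [0, 0, 0, 0, 0, 0, 0],
  [0, 0, 0, 0, 0, 0, 0],
])

```text
clock: 6.55
tool_pos: [0.4524, -0.0091, 0.2655]
ee_rot: [-0.0, 0.741, 0.672, -0.0]
contact_force: [-1.0, -0.3, -3.5]
opening: 0.0112
```

```bash
python3 -c "
from h import *
s=ctrl.state();print(s['tool_pos'],phi(),s['contact_force'])
f,c=cam('wrist');save(f,c,'pics/w6.png')
f,c=cam('scene');save(f,c,'pics/s6.png')
f,c=cam('top');save(f,c,'pics/t6.png')
plan([.46,-.008,.265],-5.8,0,n=1)"
```

```text
[ 0.45242883 -0.00910029  0.26554827] -5.624351731469573 [-1.03572032 -0.31528806 -3.52213028]
n 1 tilt [-1.e-04 -2.e-04 -1.e+00] end [ 0.46  -0.008  0.265] -5.8
[[0.0027,0.009,0.0011,0,0,np.float64(0.0005),0]]
```

View pics/w6.png

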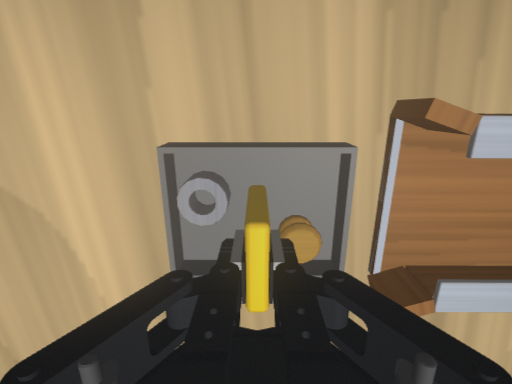

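View pics/t6.png

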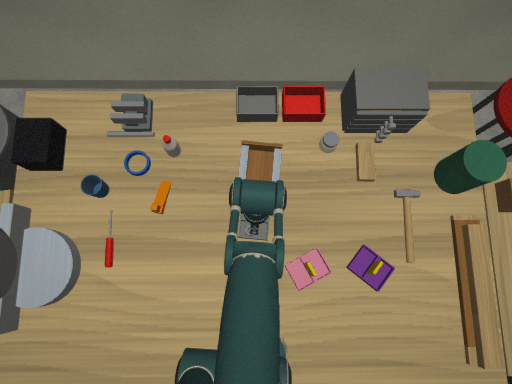

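View pics/s6.png

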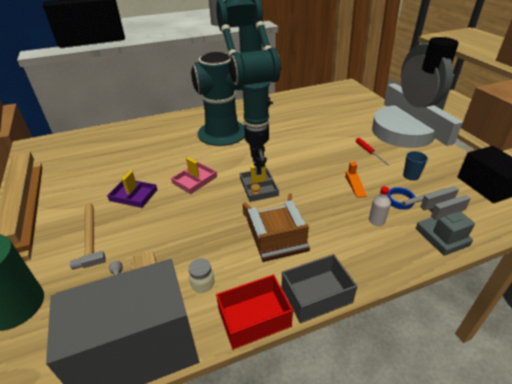

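```bash
python3 -c "
from h import *
f,c=load('pics/w6.png')
cv2.imwrite('pics/z6.png',cv2.resize(f[85:325,360:512],None,fx=2.4,fy=2.4,interpolation=cv2.INTER_CUBIC))
cv2.imwrite('pics/z6b.png',cv2.resize(f[130:280,150:365],None,fx=3,fy=3,interpolation=cv2.INTER_CUBIC))
"
```

```text
(no output)
```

View pics/z6.png

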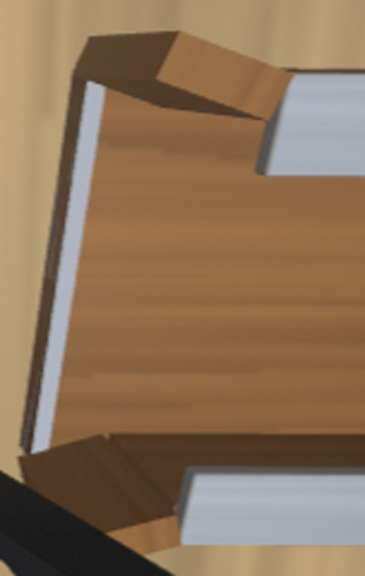

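View pics/z6b.png

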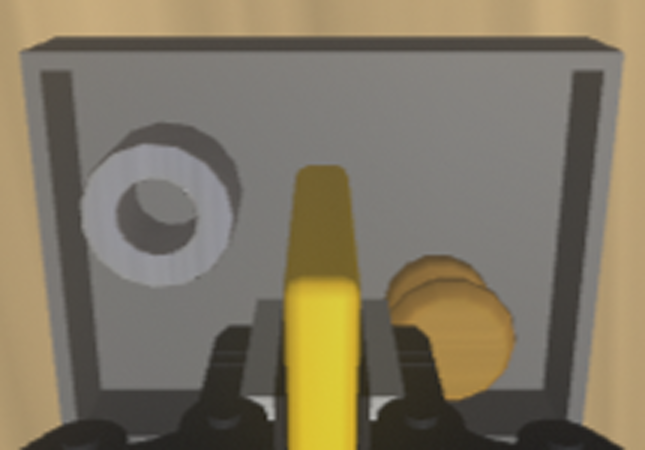

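```bash
python3 -c "
from h import *
f,c=load('pics/w6.png')
z=lambda u,v:(360+u/2.4-.3,85+v/2.4-.3)
a=plane(c,z(88,82),.022);b=plane(c,z(32,452),.022);m=(a+b)/2
print(a,b,m,np.degrees(np.arctan2(*(a-b)[1::-1]))-90)
r1=plane(c,z(265,175),.067);r2=plane(c,z(190,468),.067);r3=plane(c,z(365,175),.067);r4=plane(c,z(365,468),.067);print(r1,r2,(r1+r2)/2,np.degrees(np.arctan2(*(r3-r1)[1::-1])),np.degrees(np.arctan2(*(r4-r2)[1::-1])),np.linalg.norm(r1-r2))
z=lambda u,v:(150+u/3-.33,130+v/3-.33)
a=plane(c,z(22,52),.0585);b=plane(c,z(623,54),.0585);print('rim near',a,b,np.degrees(np.arctan2(*(b-a)[1::-1])),np.linalg.norm(a-b))
y=np.array([np.sin(np.radians(5.7)),np.cos(np.radians(5.7)),0]); m=(a+b)/2; print('tray centre',m-y*.05, m+0*y)
"
```

```text
[0.56405351 0.04804841 0.022     ] [ 0.5503184  -0.08519249  0.022     ] [ 0.55718595 -0.01857204  0.022     ] -5.88553430657052
[0.58870964 0.02398463 0.067     ] [ 0.57821462 -0.06323729  0.067     ] [ 0.58346213 -0.01962633  0.067     ] -5.6081207419423205 -5.564974992993217 0.08785106425857621
rim near [0.39393585 0.04853053 0.0585    ] [0.5222194  0.03549757 0.0585    ] -5.801057807014916 0.12894388943006535
tray centre [ 0.45311164 -0.00773873  0.0585    ] [0.45807763 0.04201405 0.0585    ]
```

```bash
python3 -c "
from h import *
plan([.47,-.009,.261],-5.8,0,n=2)"
```

```text
n 2 tilt [-1.e-04 -2.e-04 -1.e+00] end [ 0.47  -0.009  0.261] -5.82
[[0.0014,0.0108,0.003,0,0,np.float64(0.0003),0],[0.0014,0.0108,0.0031,0,0,np.float64(0.0003),0]]
```

Emit:
apply_moves([
  [0.0014, 0.011, 0.003, 0, 0, 0.0005, 0],
  [0.0014, 0.011, 0.0025, 0, 0, 0.0005, 0],
  [0, 0.02, 0, 0, 0, 0, 0],
  [0, 0.02, 0, 0, 0, 0, 0],
  [0, 0.02, 0, 0, 0, 0, 0],
])

```text
clock: 7.2
tool_pos: [0.5197, -0.0134, 0.2613]
ee_rot: [0.0, 0.742, 0.67, 0.0]
contact_force: [0.3, 0.1, -3.2]
opening: 0.0112
```

Emit:
apply_moves([
  [0, 0.02, 0, 0, 0, 0, 0],
  [0, 0.02, 0, 0, 0, 0, 0],
  [0, 0.02, 0, 0, 0, 0, 0],
  [0, 0.0, 0, 0, 0, 0, 0],
])

```text
clock: 7.6
tool_pos: [0.5688, -0.0184, 0.2617]
ee_rot: [0.001, 0.742, 0.67, 0.001]
contact_force: [-0.4, -0.3, -2.9]
opening: 0.0112
```

```bash
python3 -c "
from h import *
s=ctrl.state();print(s['tool_pos'],phi(),s['contact_force'])
f,c=cam('wrist');save(f,c,'pics/w7.png')
plan([.634,-.0258,.261],-5.8,0,n=3)"
```

```text
[ 0.56877199 -0.0184184   0.26167532] -5.851070379109846 [-0.41391057 -0.28636792 -2.91712288]
n 3 tilt [ 4.e-04 -0.e+00 -1.e+00] end [ 0.634  -0.0258  0.261 ] -5.79
[[-0.0003,0.0279,0.0001,0,0,np.float64(-0.0001),0],[-0.0003,0.028,0.0001,0,0,np.float64(-0.0001),0],[-0.0003,0.0279,0.0002,0,0,np.float64(-0.0001),0]]
```

View pics/w7.png

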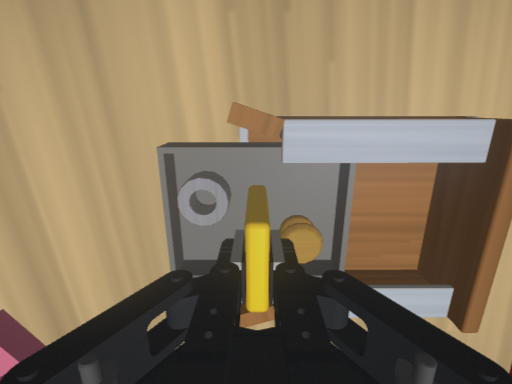

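Emit:
apply_moves([
  [-0.0003, 0.016, 0, 0, 0, 0, 0],
  [-0.0003, 0.018, 0, 0, 0, 0, 0],
  [-0.0003, 0.018, 0, 0, 0, 0, 0],
  [-0.0002, 0.016, 0, 0, 0, 0, 0],
  [0, 0.015, 0, 0, 0, 0, 0],
])

```text
clock: 8.15
tool_pos: [0.6328, -0.0256, 0.2613]
ee_rot: [-0.0, 0.742, 0.67, -0.0]
contact_force: [-0.3, 0.3, -3.0]
opening: 0.011
```

Emit:
apply_moves([
  [0, 0, 0.002, 0, 0, 0, 0],
  [0, 0, 0.0015, 0, 0, 0, 0],
  [0, 0, 0, 0, 0, 0, 0],
])

```text
clock: 8.45
tool_pos: [0.6311, -0.0254, 0.2579]
ee_rot: [-0.001, 0.742, 0.67, -0.001]
contact_force: [0.7, -0.6, -3.3]
opening: 0.0112
```

```bash
python3 -c "
from h import *
s=ctrl.state();print(s['tool_pos'],phi(),s['contact_force'])
f,c=cam('wrist');save(f,c,'pics/w8.png')"
```

```text
[ 0.63112634 -0.02543229  0.2578876 ] -5.81859285292698 [ 0.66374738 -0.63995796 -3.31966887]
```

View pics/w8.png

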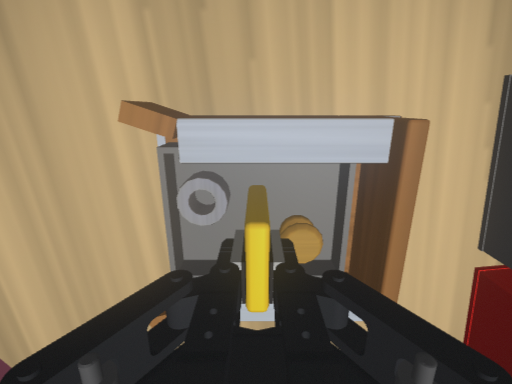

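Emit:
apply_moves([
  [0, 0.006, 0.002, 0, 0, 0, 0],
  [0, 0.005, 0.001, 0, 0, 0, 0],
  [0, 0, 0.0005, 0, 0, 0, 0],
  [0, 0, 0, 0, 0, 0, 0],
])

```text
clock: 8.9
tool_pos: [0.6408, -0.0264, 0.2558]
ee_rot: [-0.0, 0.742, 0.67, -0.0]
contact_force: [-0.3, 0.0, -3.3]
opening: 0.011
```

Emit:
apply_moves([
  [0, 0.003, 0.001, 0, 0, 0, 0],
  [0, 0.002, 0.001, 0, 0, 0, 0],
  [0, 0, 0.0, 0, 0, 0, 0],
  [0, 0, 0, 0, 0, 0, 0],
])

```text
clock: 9.3
tool_pos: [0.6443, -0.0266, 0.2553]
ee_rot: [-0.001, 0.742, 0.67, -0.001]
contact_force: [-6.1, 1.9, 5.1]
opening: 0.0112
```

```bash
python3 -c "
from h import *
s=ctrl.state();print(s['tool_pos'],phi(),s['contact_force'])
f,c=cam('wrist');save(f,c,'pics/w9.png')
cv2.imwrite('pics/z9.png',cv2.resize(f[90:330,100:450],None,fx=2.2,fy=2.2,interpolation=cv2.INTER_CUBIC))"
```

```text
[ 0.64428483 -0.02663066  0.25532429] -5.817092929116666 [-6.08776342  1.93804405  5.10968863]
```

View pics/z9.png

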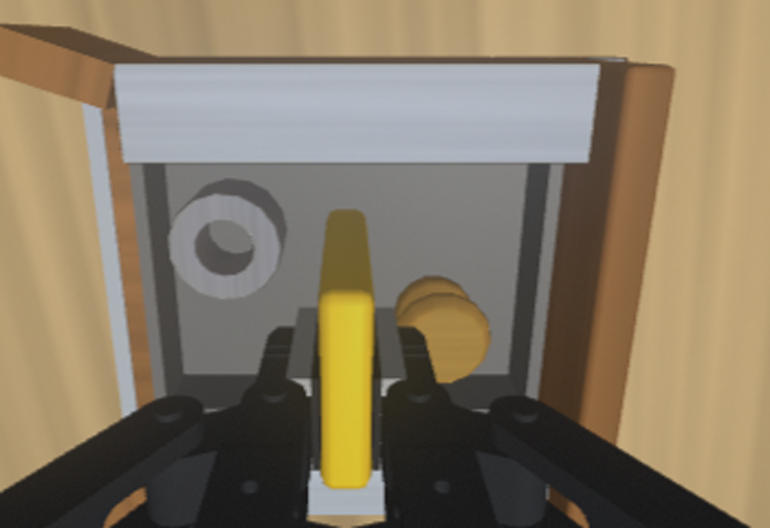

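Emit:
apply_moves([
  [0, 0, 0, 0, 0, 0, 30],
  [0, 0, 0, 0, 0, 0, 50],
  [0, 0, 0, 0, 0, 0, 60],
  [0, 0, -0.02, 0, 0, 0, 60],
  [0, 0, -0.04, 0, 0, 0, 60],
])

```text
clock: 9.85
tool_pos: [0.6434, -0.0268, 0.3002]
ee_rot: [-0.002, 0.742, 0.67, -0.002]
contact_force: [0.1, 0.3, 0.0]
opening: 0.0511
```

Emit:
apply_moves([
  [0, 0, -0.04, 0, 0, 0, 60],
  [0, 0, -0.04, 0, 0, 0, 60],
  [0, 0, 0, 0, 0, 0, 80],
  [0, 0, 0, 0, 0, 0, 100],
])

```text
clock: 10.25
tool_pos: [0.6452, -0.0269, 0.369]
ee_rot: [0.002, 0.742, 0.67, 0.001]
contact_force: [-0.3, 0.2, -0.9]
opening: 0.0776
```

```bash
python3 -c "
from h import *
s=ctrl.state();print(s['tool_pos'],phi(),s['contact_force'])
f,c=cam('wrist');save(f,c,'pics/w10.png')
cv2.imwrite('pics/z10.png',cv2.resize(f[90:330,100:450],None,fx=2.2,fy=2.2,interpolation=cv2.INTER_CUBIC))
plan([.470,.322,.38],77,100)"
```

```text
[ 0.64522874 -0.02690181  0.36895477] -5.820959228825214 [-0.34146875  0.22096315 -0.85452788]
n 12 tilt [ 1.e-03 -1.e-04 -1.e+00] end [0.47  0.322 0.38 ] 76.91
[[0.0343,-0.0218,-0.0013,0,0,np.float64(-0.0383),100],[0.0367,-0.0175,-0.0014,0,0,np.float64(-0.0383),100],[0.0385,-0.013,-0.0013,0,0,np.float64(-0.0383),100],[0.0398,-0.0082,-0.0014,0,0,np.float64(-0.0383),100],[0.0405,-0.0035,-0.0013,0,0,np.float64(-0.0383),100]]
[[0.0406,0.0015,-0.0014,0,0,np.float64(-0.0383),100],[0.0401,0.0063,-0.0013,0,0,np.float64(-0.0383),100],[0.0391,0.0111,-0.0014,0,0,np.float64(-0.0383),100],[0.0375,0.0157,-0.0013,0,0,np.float64(-0.0383),100],[0.0353,0.0201,-0.0014,0,0,np.float64(-0.0383),100]]
[[0.0327,0.0242,-0.0013,0,0,np.float64(-0.0383),100],[0.0295,0.0279,-0.0014,0,0,np.float64(-0.0383),100]]
```

View pics/z10.png

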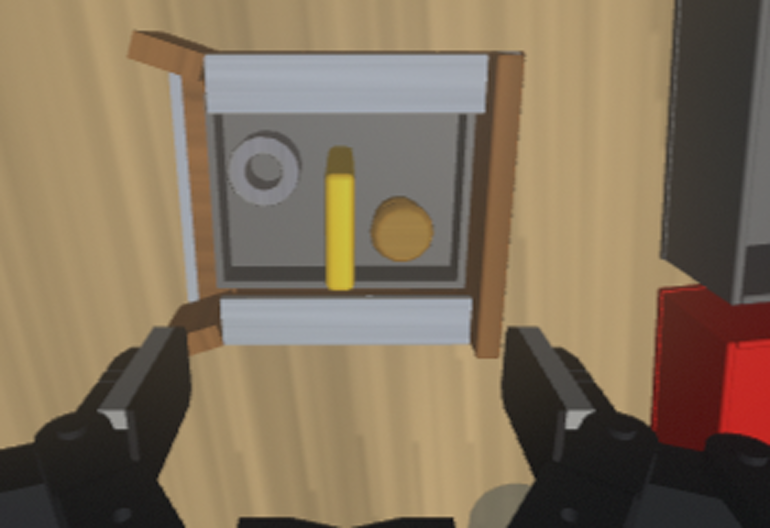

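```bash
python3 -c "
from h import *
f,c=load('pics/w10.png')
z=lambda u,v:(100+u/2.2-.27,90+v/2.2-.27)
ex=np.array([np.cos(np.radians(-5.8)),np.sin(np.radians(-5.8)),0]);ey=np.array([-ex[1],ex[0],0])
def L(n,p,h): q=plane(c,z(*p),h); print(n,np.round(q,4),round(q@ex,4),round(q@ey,4))
L('strip',(172,75),.022);L('strip2',(192,300),.022)
L('rimfront',(207,115),.048);L('rimfront',(218,287),.048);L('rimback',(475,115),.048);L('rimback',(465,287),.048)
L('rail in up',(205,112),.067);L('rail in lo',(222,297),.067);L('rail in up2',(487,112),.067);L('rail lo2',(470,297),.067)
for p in [(327,174),(353,174),(352,289),(327,289)]: L('h',p,.112)
"
```

```text
strip [0.5647 0.0405 0.022 ] 0.5577 0.0974
strip2 [ 0.5526 -0.0843  0.022 ] 0.5583 -0.028
rimfront [0.5852 0.0211 0.048 ] 0.5801 0.0801
rimfront [ 0.5758 -0.0675  0.048 ] 0.5797 -0.009
rimback [0.713 0.008 0.048] 0.7086 0.08
rimback [ 0.7045 -0.0808  0.048 ] 0.709 -0.0092
rail in up [0.589  0.0242 0.067 ] 0.5836 0.0836
rail in lo [ 0.582  -0.0654  0.067 ] 0.5856 -0.0062
rail in up2 [0.7146 0.0114 0.067 ] 0.7097 0.0836
rail lo2 [ 0.7034 -0.0779  0.067 ] 0.7076 -0.0065
h [6.424e-01 2.000e-04 1.120e-01] 0.6391 0.0651
h [ 0.6524 -0.0009  0.112 ] 0.6491 0.0651
h [ 0.6473 -0.0485  0.112 ] 0.6489 0.0172
h [ 0.6371 -0.0474  0.112 ] 0.6386 0.0172
```

Emit:
apply_moves([
  [0.034, -0.022, -0.001, 0, 0, -0.038, 100],
  [0.037, -0.0175, -0.001, 0, 0, -0.038, 100],
  [0.0385, -0.013, -0.001, 0, 0, -0.038, 100],
  [0.04, -0.008, -0.001, 0, 0, -0.038, 100],
  [0.0405, -0.0035, -0.001, 0, 0, -0.038, 100],
])

```text
clock: 10.8
tool_pos: [0.5708, 0.1198, 0.3684]
ee_rot: [-0.001, 0.51, 0.86, -0.001]
contact_force: [-0.1, 0.3, -0.3]
opening: 0.0855
```

Emit:
apply_moves([
  [0.0405, 0.0015, 0, 0, 0, -0.038, 100],
  [0.04, 0.006, 0, 0, 0, -0.038, 100],
  [0.039, 0.011, 0, 0, 0, -0.038, 100],
  [0.0375, 0.0155, 0, 0, 0, -0.038, 100],
  [0.035, 0.02, 0, 0, 0, -0.038, 100],
])

```text
clock: 11.3
tool_pos: [0.4989, 0.2648, 0.3684]
ee_rot: [-0.001, 0.235, 0.972, -0.001]
contact_force: [0.5, -0.4, -0.0]
opening: 0.0854
```

Emit:
apply_moves([
  [0.033, 0.024, 0, 0, 0, -0.038, 100],
  [0.03, 0.028, 0, 0, 0, -0.038, 100],
  [0, 0, 0, 0, 0, 0, 100],
])

```text
clock: 11.6
tool_pos: [0.469, 0.325, 0.3685]
ee_rot: [-0.002, 0.117, 0.993, -0.0]
contact_force: [-0.6, -1.1, -0.0]
opening: 0.0855
```

```bash
python3 -c "
from h import *
s=ctrl.state();print(s['tool_pos'],phi(),s['contact_force'])
plan([.496,.332,.30],77.3,100,n=3)"
```

```text
[0.4689507  0.32501658 0.3684871 ] 76.57102521476033 [-0.62498664 -1.1028348  -0.01010201]
n 3 tilt [-3.5e-03 -4.0e-04 -1.0e+00] end [0.496 0.332 0.3  ] 77.27
[[-0.0103,0.0054,0.0285,0,0,np.float64(-0.0013),100],[-0.0103,0.0055,0.0286,0,0,np.float64(-0.0013),100],[-0.0103,0.0053,0.0285,0,0,np.float64(-0.0013),100]]
```

Emit:
apply_moves([
  [-0.0103, 0.0054, 0.0285, 0, 0, -0.0013, 100],
  [-0.0103, 0.0054, 0.0285, 0, 0, -0.0013, 100],
  [-0.0103, 0.0054, 0.0285, 0, 0, -0.0013, 90],
  [0, 0, 0, 0, 0, 0, 80],
  [0, 0, 0, 0, 0, 0, 70],
])

```text
clock: 12.1
tool_pos: [0.4978, 0.3286, 0.3006]
ee_rot: [-0.001, 0.114, 0.993, -0.001]
contact_force: [0.2, -0.2, -0.3]
opening: 0.06
```

```bash
python3 -c "
from h import *
s=ctrl.state();print(s['tool_pos'],phi(),s['contact_force'])
f,c=cam('wrist');save(f,c,'pics/w11.png')
for P in [(.496,.332,.066),(.602,.308,.004)]: print(proj(c,P))
cv2.imwrite('pics/z11.png',cv2.resize(f[150:320,150:370],None,fx=3.4,fy=3.4,interpolation=cv2.INTER_CUBIC))"
```

```text
[0.49784552 0.32857018 0.30060331] 76.87777150207862 [ 0.17096228 -0.1765641  -0.29299011]
[261.4416138 204.6307672]
[260.84236825 276.9604785 ]
```

View pics/z11.png

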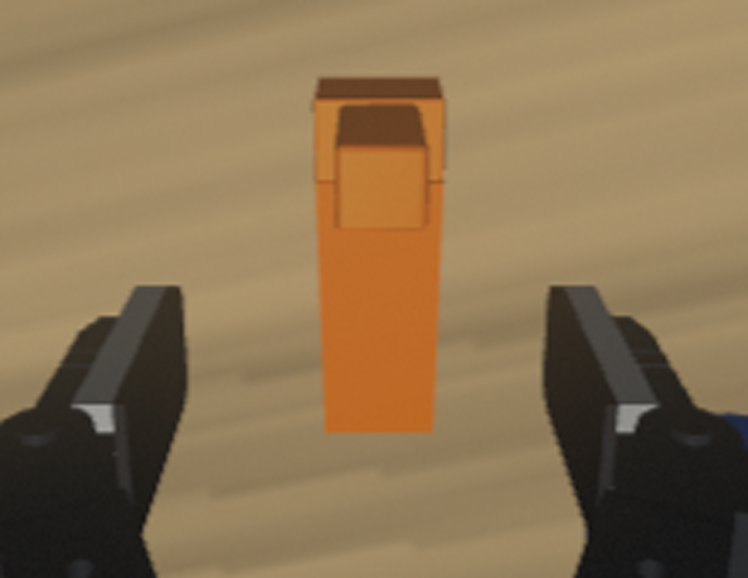

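```bash
python3 -c "
from h import *
f,c=load('pics/w11.png')
print(plane(c,(150+381/3.4-.35,150+187/3.4-.35),.066),plane(c,(150+379/3.4-.35,150+433/3.4-.35),.004))
plan([.4965,.332,.207],77.2,70,n=3)"
```

```text
[0.49606376 0.33220304 0.066     ] [0.60212487 0.30829377 0.004     ]
n 3 tilt [-9.e-04 -7.e-04 -1.e+00] end [0.4965 0.332  0.207 ] 77.22
[[0.001,0.0011,0.0395,0,0,np.float64(-0.0006),70],[0.0009,0.0011,0.0396,0,0,np.float64(-0.0006),70],[0.001,0.0011,0.0395,0,0,np.float64(-0.0006),70]]
```

Emit:
apply_moves([
  [0.001, 0.001, 0.035, 0, 0, -0.0006, 70],
  [0.001, 0.001, 0.035, 0, 0, -0.0006, 70],
  [0.001, 0.001, 0.035, 0, 0, -0.0006, 60],
  [0, 0, 0.009, 0, 0, 0, 50],
  [0, 0, 0, 0, 0, 0, 40],
])

```text
clock: 12.65
tool_pos: [0.496, 0.332, 0.2106]
ee_rot: [-0.001, 0.111, 0.994, -0.0]
contact_force: [0.4, -0.5, -0.1]
opening: 0.0339
```

Emit:
apply_moves([
  [0, 0, 0, 0, 0, 0, 20],
  [0, 0, 0, 0, 0, 0, 0],
  [0, 0, 0, 0, 0, 0, 0],
  [0, 0, 0, 0, 0, 0, 0],
])

```text
clock: 13.05
tool_pos: [0.4971, 0.3328, 0.2126]
ee_rot: [0.001, 0.111, 0.994, 0.001]
contact_force: [-1.0, -0.9, 5.5]
opening: 0.021
```

```bash
python3 -c "
from h import *
s=ctrl.state();print(s['tool_pos'],phi(),s['contact_force'])
f,c=cam('wrist');save(f,c,'pics/w12.png')"
```

```text
[0.49709527 0.332762   0.21255257] 77.28591761132836 [-1.00036822 -0.87780546  5.46325766]
```

View pics/w12.png

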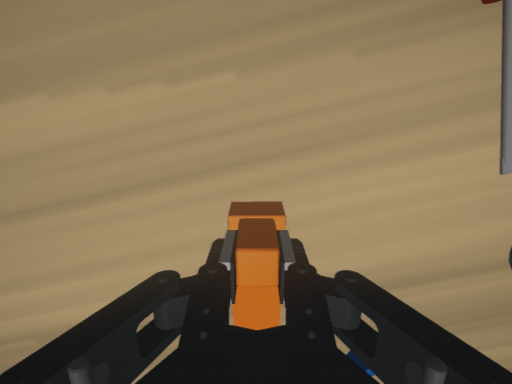

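```bash
python3 -c "
from h import *
plan([.405,.15,.245],81,0,n=7)"
```

```text
n 7 tilt [ 0.0025  0.0015 -1.    ] end [0.405 0.15  0.245] 81.06
[[0.0089,-0.0355,-0.0058,0,0,np.float64(-0.003),0],[0.0091,-0.0353,-0.0058,0,0,np.float64(-0.003),0],[0.0096,-0.0353,-0.0058,0,0,np.float64(-0.003),0],[0.0098,-0.0352,-0.0058,0,0,np.float64(-0.003),0],[0.0102,-0.0351,-0.0058,0,0,np.float64(-0.003),0]]
[[0.0105,-0.035,-0.0058,0,0,np.float64(-0.003),0],[0.0109,-0.0349,-0.0058,0,0,np.float64(-0.003),0]]
```

Emit:
apply_moves([
  [0, 0, -0.015, 0, 0, 0, 0],
  [0, 0, -0.015, 0, 0, 0, 0],
  [0, 0, -0.01, 0, 0, 0, 0],
  [0.009, -0.035, 0, 0, 0, -0.003, 0],
  [0.009, -0.035, 0, 0, 0, -0.003, 0],
])

```text
clock: 13.6
tool_pos: [0.4705, 0.2809, 0.244]
ee_rot: [0.001, 0.101, 0.995, 0.001]
contact_force: [0.6, -0.4, -0.6]
opening: 0.021
```

Emit:
apply_moves([
  [0.0095, -0.035, 0, 0, 0, -0.003, 0],
  [0.01, -0.035, 0, 0, 0, -0.003, 0],
  [0.01, -0.035, 0, 0, 0, -0.003, 0],
  [0.0105, -0.035, 0, 0, 0, -0.003, 0],
  [0.011, -0.035, 0, 0, 0, -0.003, 0],
])

```text
clock: 14.1
tool_pos: [0.4039, 0.1497, 0.2433]
ee_rot: [0.0, 0.078, 0.997, 0.0]
contact_force: [0.0, -1.8, -0.9]
opening: 0.0214
```

```bash
python3 -c "
from h import *
s=ctrl.state();print(s['tool_pos'],phi(),s['contact_force'])
plan([.4118,-.003,.245],84.2,0,n=5)"
```

```text
[0.40392873 0.14968373 0.24333261] 81.1078873758975 [ 0.00969521 -1.83027069 -0.89681374]
n 5 tilt [ 1.e-03  2.e-04 -1.e+00] end [ 0.4118 -0.003   0.245 ] 84.17
[[-0.0078,-0.0374,-0.0004,0,0,np.float64(-0.0034),0],[-0.0075,-0.0375,-0.0004,0,0,np.float64(-0.0034),0],[-0.007,-0.0376,-0.0005,0,0,np.float64(-0.0034),0],[-0.0067,-0.0376,-0.0004,0,0,np.float64(-0.0034),0],[-0.0062,-0.0377,-0.0004,0,0,np.float64(-0.0034),0]]
```

Emit:
apply_moves([
  [-0.008, -0.037, 0, 0, 0, -0.0034, 0],
  [-0.0075, -0.0375, 0, 0, 0, -0.0034, 0],
  [-0.007, -0.0375, 0, 0, 0, -0.0034, 0],
  [-0.0065, -0.0375, 0, 0, 0, -0.0034, 0],
  [-0.006, -0.0375, 0, 0, 0, -0.0034, 0],
])

```text
clock: 14.6
tool_pos: [0.4121, -0.0027, 0.2435]
ee_rot: [0.001, 0.051, 0.999, -0.0]
contact_force: [0.4, 0.7, -1.2]
opening: 0.0211
```

Emit:
apply_moves([
  [0, 0, 0.015, 0, 0, 0, 0],
  [0, 0, 0.01, 0, 0, 0, 0],
  [0, 0, 0.005, 0, 0, 0, 0],
  [0, 0, 0, 0, 0, 0, 0],
])

```text
clock: 15.0
tool_pos: [0.4114, -0.0006, 0.2177]
ee_rot: [-0.001, 0.051, 0.999, 0.0]
contact_force: [0.2, 0.1, -1.1]
opening: 0.0211
```

```bash
python3 -c "
from h import *
s=ctrl.state();print(s['tool_pos'],phi(),s['contact_force'])
for n in ('wrist','top','scene'):
  f,c=cam(n);save(f,c,f'pics/{n}13.png')
"
```

```text
[ 0.41140387 -0.00064194  0.21766301] 84.19575915770537 [ 0.19688     0.13873537 -1.12993796]
```

View pics/wrist13.png

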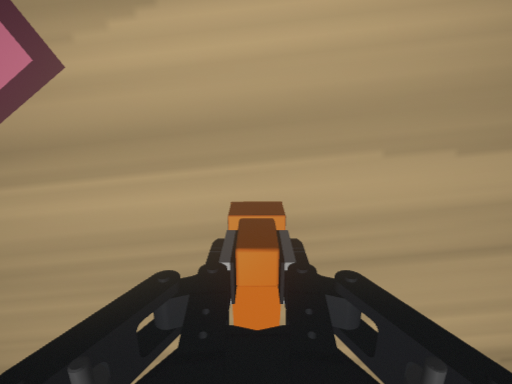

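View pics/top13.png

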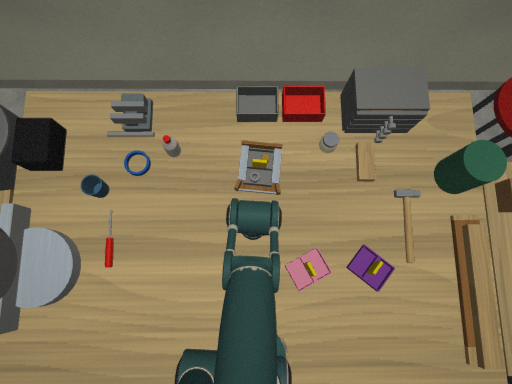

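View pics/scene13.png

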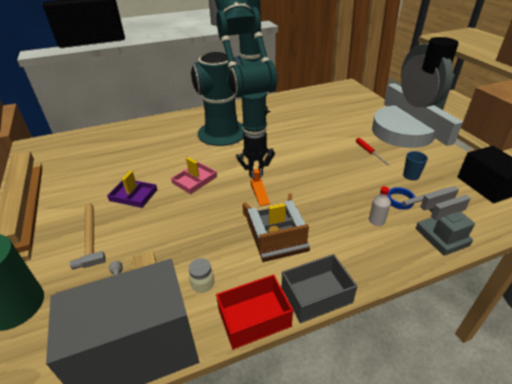

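Emit:
apply_moves([
  [0, -0.003, 0.003, 0, 0, 0, 0],
  [0, 0, 0.003, 0, 0, 0, 0],
  [0, 0, 0.001, 0, 0, 0, 0],
  [0, 0, 0, 0, 0, 0, 0],
])

```text
clock: 15.55
tool_pos: [0.4118, -0.0039, 0.2129]
ee_rot: [-0.0, 0.051, 0.999, 0.0]
contact_force: [-0.6, 0.6, -2.0]
opening: 0.0211
```

Emit:
apply_moves([
  [0, 0, 0.001, 0, 0, 0, 0],
  [0, 0, 0.0005, 0, 0, 0, 0],
  [0, 0, 0, 0, 0, 0, 0],
])

```text
clock: 15.85
tool_pos: [0.412, -0.0039, 0.2125]
ee_rot: [-0.0, 0.051, 0.999, -0.0]
contact_force: [-3.7, -0.1, 6.2]
opening: 0.0209
```

Emit:
apply_moves([
  [-0.018, 0, -0.0003, 0, 0, 0, 0],
  [-0.018, 0, 0, 0, 0, 0, 0],
  [-0.018, 0, 0, 0, 0, 0, 0],
  [-0.016, 0, 0, 0, 0, 0, 0],
  [0, 0, 0, 0, 0, 0, 0],
])

```text
clock: 16.35
tool_pos: [0.4699, -0.0099, 0.2126]
ee_rot: [0.001, 0.051, 0.999, -0.0]
contact_force: [0.3, 0.4, -1.2]
opening: 0.021
```

```bash
python3 -c "
from h import *
s=ctrl.state();print(s['tool_pos'],phi(),s['contact_force'])
f,c=cam('scene');save(f,c,'pics/s14.png')
cv2.imwrite('pics/z14.png',cv2.resize(f[140:270,200:350],None,fx=4.5,fy=4.5,interpolation=cv2.INTER_CUBIC))
"
```

```text
[ 0.46985538 -0.00987253  0.21257091] 84.11344074370577 [ 0.3245215   0.44099509 -1.17488811]
```

View pics/z14.png

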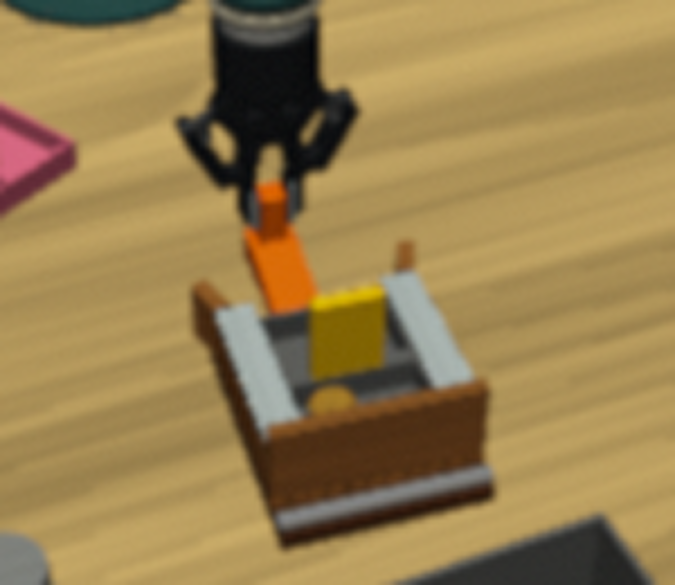

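Emit:
apply_moves([
  [-0.008, 0, 0.0005, 0, 0, 0, 0],
  [-0.008, 0, 0, 0, 0, 0, 0],
  [-0.006, 0, 0, 0, 0, 0, 0],
  [0, 0, 0, 0, 0, 0, 0],
])

```text
clock: 16.8
tool_pos: [0.4839, -0.0112, 0.2123]
ee_rot: [-0.003, 0.051, 0.999, 0.0]
contact_force: [-8.4, -0.3, 13.9]
opening: 0.0206
```

Emit:
apply_moves([
  [-0.006, 0, 0, 0, 0, 0, 0],
  [-0.006, 0, 0, 0, 0, 0, 0],
  [0, 0, 0, 0, 0, 0, 0],
  [0, 0, 0, 0, 0, 0, 0],
])

```text
clock: 17.2
tool_pos: [0.491, -0.0119, 0.2121]
ee_rot: [-0.006, 0.051, 0.999, 0.0]
contact_force: [-19.1, 1.6, 23.5]
opening: 0.0209
```

```bash
python3 -c "
from h import *
s=ctrl.state();print(s['tool_pos'],phi(),s['contact_force'])
f,c=cam('scene');save(f,c,'pics/s15.png')
cv2.imwrite('pics/z15.png',cv2.resize(f[140:270,200:350],None,fx=4.5,fy=4.5,interpolation=cv2.INTER_CUBIC))
"
```

```text
[ 0.49104071 -0.01194588  0.21214788] 84.12497149966173 [-19.1112943    1.58439573  23.47932542]
```

View pics/z15.png

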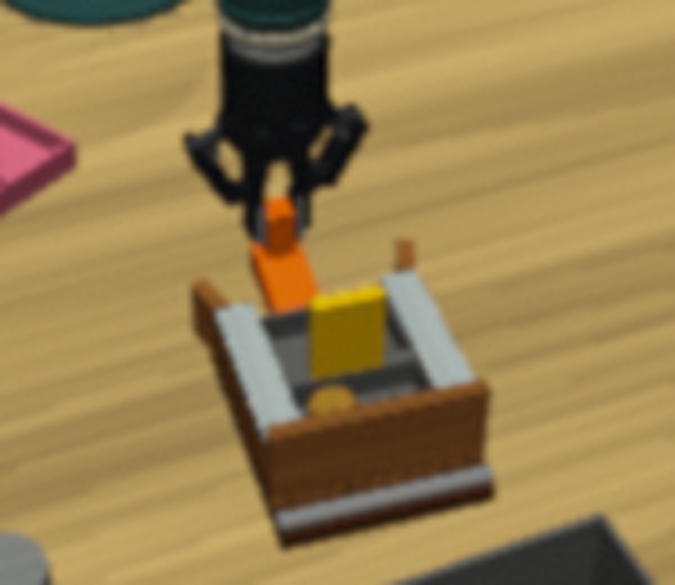

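Emit:
apply_moves([
  [0, 0, -0.001, 0, 0, 0, 0],
  [0, 0, -0.001, 0, 0, 0, 0],
  [0, 0, 0, 0, 0, 0, 0],
])

```text
clock: 17.55
tool_pos: [0.4915, -0.012, 0.2122]
ee_rot: [-0.004, 0.051, 0.999, 0.0]
contact_force: [-9.2, 0.6, 7.6]
opening: 0.021
```

Emit:
apply_moves([
  [-0.002, 0, -0.0008, 0, 0, 0, 0],
  [-0.003, 0, -0.0005, 0, 0, 0, 0],
  [-0.002, 0, 0, 0, 0, 0, 0],
  [0, 0, 0, 0, 0, 0, 0],
])

```text
clock: 17.95
tool_pos: [0.4974, -0.0127, 0.2125]
ee_rot: [-0.004, 0.051, 0.999, 0.0]
contact_force: [-5.7, 0.7, 1.8]
opening: 0.0212
```

Emit:
apply_moves([
  [-0.004, 0, -0.0002, 0, 0, 0, 0],
  [-0.004, 0, -0.0002, 0, 0, 0, 0],
  [-0.003, 0, 0, 0, 0, 0, 0],
  [0, 0, 0, 0, 0, 0, 0],
  [0, 0, 0, 0, 0, 0, 0],
])

```text
clock: 18.45
tool_pos: [0.5064, -0.0136, 0.2127]
ee_rot: [-0.004, 0.051, 0.999, 0.0]
contact_force: [-5.2, 0.2, -1.5]
opening: 0.0207
```

```bash
python3 -c "
from h import *
s=ctrl.state();print(s['tool_pos'],phi(),s['contact_force'])
f,c=cam('scene');save(f,c,'pics/s16.png')
a=cv2.imread('pics/s14.png')
k=np.hstack([x[170:265,230:325] for x in (a,f)])
cv2.imwrite('pics/z16.png',cv2.resize(k,None,fx=4.2,fy=4.2,interpolation=cv2.INTER_CUBIC))
f,c=cam('wrist');save(f,c,'pics/w16.png')
f,c=cam('top');save(f,c,'pics/t16.png')
"
```

```text
[ 0.50636206 -0.01358252  0.21271235] 84.12803325022539 [-5.18939065  0.19813923 -1.48139459]
```

View pics/z16.png

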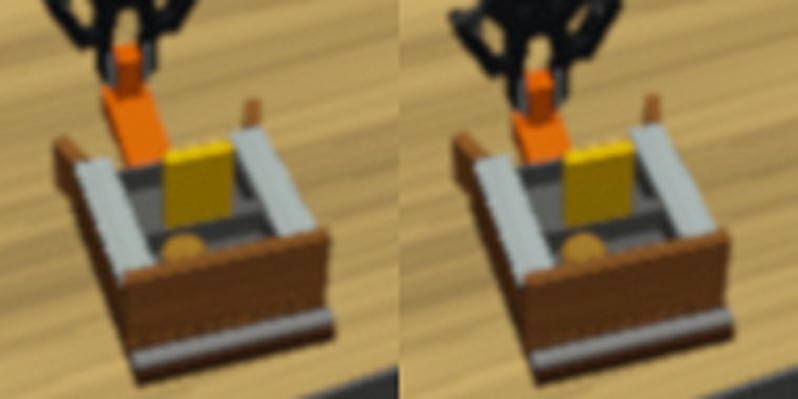

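View pics/w16.png

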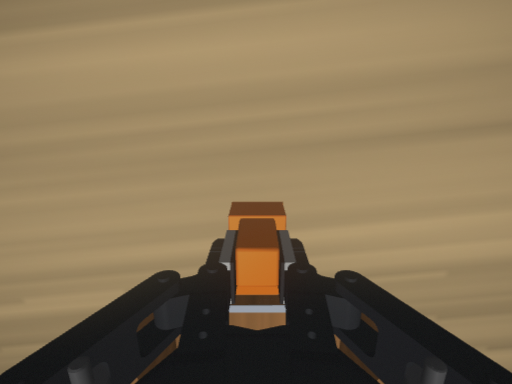

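View pics/t16.png

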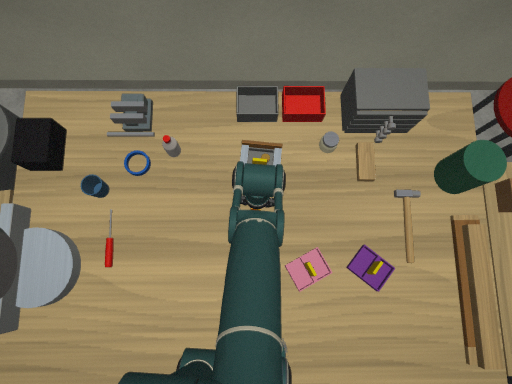

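```bash
python3 -c "
from h import *
a,c=load('pics/s14.png');b,_=load('pics/s16.png')
# predicted px shift per 5mm nose lift at points (stand coords fwd from hinge)
ex=np.array([np.cos(np.radians(-5.8)),np.sin(np.radians(-5.8)),0]);ey=np.array([-ex[1],ex[0],0]);ez=np.array([0,0,1.])
nose=np.array([.5591,-.0179,.012])
for name,s,l,h in [('handle top',.088,.0,.10),('Rfrontpost top',.002,-.068,.055),('Lfrontpost',.002,.068,.055),('railR front',.027,-.05,.055),('railL front',.027,.05,.055)]:
  P=nose+ex*s+ey*l+ez*h; r=165e-3-s; th=.03
  # rotate about hinge: fwd coordinate -r
  x=-r;zz=h; x2=x*np.cos(th)+zz*np.sin(th); z2=-x*np.sin(th)+zz*np.cos(th)
  P2=P+ex*(x2-x)+ez*(z2-zz)
  p=proj(c,P);q=proj(c,P2)
  x0,y0=np.round(p).astype(int); w=9
  A=cv2.cvtColor(a,6).astype(np.float32);B=cv2.cvtColor(b,6).astype(np.float32)
  pt,st,e=cv2.calcOpticalFlowPyrLK(cv2.cvtColor(a,6),cv2.cvtColor(b,6),p.astype(np.float32).reshape(1,1,2),None,winSize=(13,13),maxLevel=1)
  print(name,np.round(p,1),'pred5mm',np.round(q-p,2),'flow',np.round(pt[0,0]-p,2))
"
```

```text
handle top [276.3 206.4] pred5mm [0.34 0.08] flow [0.49 0.05]
Rfrontpost top [246.3 203.9] pred5mm [ 0.07 -0.85] flow [ 0.08 -0.83]
Lfrontpost [288.3 195.4] pred5mm [ 0.23 -0.86] flow [ 0.23 -0.86]
railR front [254.1 208. ] pred5mm [ 0.11 -0.66] flow [-0.03 -0.74]
railL front [285.5 201.5] pred5mm [ 0.22 -0.67] flow [ 0.25 -0.24]
```

Emit:
apply_moves([
  [0, 0, 0, 0, 0, 0, 0],
  [0, 0, 0, 0, 0, 0, 0],
  [0, 0, 0, 0, 0, 0, 0],
  [0, 0, 0, 0, 0, 0, 0],
  [0, 0, 0, 0, 0, 0, 0],
])

```text
clock: 19.1
tool_pos: [0.5063, -0.0136, 0.2127]
ee_rot: [-0.004, 0.051, 0.999, 0.0]
contact_force: [-5.5, -0.3, -1.7]
opening: 0.021
```

```bash
python3 -c "
from h import *
s=ctrl.state();print(s['clock'],s['tool_pos'],s['contact_force'],s['opening'],np.round(s['joint_vel'],3),s['ee_rot'])
f,c=cam('scene');save(f,c,'pics/s17.png')
cv2.imwrite('pics/z17.png',cv2.resize(f[150:270,200:340],None,fx=5,fy=5,interpolation=cv2.INTER_CUBIC))
"
```

```text
19.1 [ 0.50633795 -0.01358325  0.21272021] [-5.5135872  -0.34259675 -1.72891881] 0.020993157618844144 [ 0.001 -0.001 -0.002  0.001 -0.     0.   ] [-3.73355477e-03  5.12050974e-02  9.98681174e-01  1.08144222e-04]
```

View pics/z17.png

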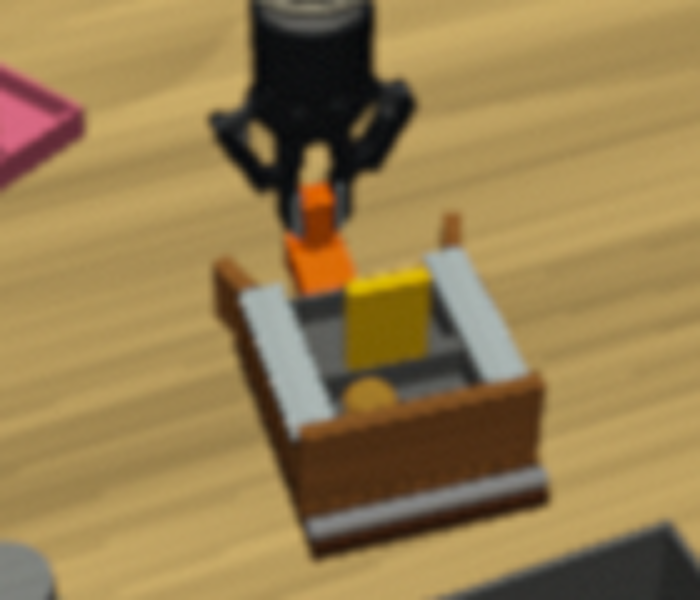

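```bash
python3 -c "
from bench import ctrl
print(ctrl.sign_off())"
```

```text
the job is handed in; nothing more can be done
None
```

The tray is home in the stand and let go. The wedge holds the stand's front edge up by about 5 mm, and the gripper still holds the wedge. I handed the job in at about 19 s, well inside the 67 s limit; no verdict was reported.

- **Tray:** I carried it by its yellow handle, slid it in under the rails until it pressed the back wall with about 6 N, then released it. A wrist picture after release put it within about 2 mm of home and 2.4 mm off centre, with both parts in it. I didn't re-measure it after the lift. In the final scene picture only the knob can be seen, and the ring is hidden.
- **Wedge:** It was gripped by its post and pushed in flat, with its tip about 54 mm behind the front edge and about 1 mm off centre.
- **Lift:** Optical flow on the front posts in the scene camera matched a 5 mm rise (about 0.03 rad). The wedge geometry gave about 4.3 mm. One rail point disagreed at about a third of the expected shift; I took it as a bad track on a plain surface.
- **Final state:** The arm was still at the last reading, pushing with about 5.5 N along x, with 1.7 N vertical force, and the fingers stopped on the 21 mm post. In the last pictures the robot was clear of the stand and tray.
- **During the push:** The wedge briefly jammed against the bench at about 19 N along x and 23 N vertical. I raised the tool slightly to free it and carried on.
- **Bystanders:** They look undisturbed in the last top view, but I didn't measure them.

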